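# Hang the tube carriers on the hook, largest first

### The arm

A 6-joint arm with a two-finger parallel gripper is mounted at the origin on the work surface. World frame = base frame: x ahead of the robot, y to its left, z up, the work surface at z = 0. Lengths are in mm, angles in rad, forces in N, time in s.
With the tool pointing down it reaches from about 375 to 975 mm from the base axis. Payload 3.8 kg.
Tool frame: the origin (TCP) lies at the very end of the fingers, on their centre line; the grasp point (between the pads) lies 19 mm behind it; z points along the fingers, y is the direction in which the jaws open and shut (so a half turn about z gives the same grasp; the last joint's range is limited). The gripper opens to 85 mm and grips with 20 to 120 N. Pads are 22 mm wide; open, the fingers measure 114 mm over their backs; the gripper's body (76 mm by 85 mm) begins 54 mm behind the grasp point. The pads swing forward as they close: fully open they stand 13 mm farther back than shut.
Start: joints at [-1.239, 0.264, 1.604, -0, 1.274, -0.037], TCP at [243.329, -629.61, 231.28] pointing down, gripper open.
Joint ranges: [-2.63, 2.63], [-0.94, 2.18], [0.31, 2.57], [-1.31, 4.45], [0, 2.66], [-2.55, 2.55]. Speed limits (rad/s): [2.57, 2.57, 3.14, 3.14, 3.14, 3.14].

### API

Orientations are given as a unit quaternion [w, x, y, z].
In Python, from workcell import status, cams, env gives the robot as it stands.
- The arm moves only by the tool play_rows, never from a script. Its argument "increments" is a list of rows, each a list of 3 entries, a list of its own where there are three numbers: the shift along the tool's x, y, z scaled (see below), then the turn about the tool's z scaled (see below), then the finger opening in mm, from 0 to 85.4. A call has 1 to 5 rows; each row is the pose to reach, as a shift and turn from the pose commanded when the call began, along the tool's axes at that moment; what a row does not reach only later rows make up. The controller multiplies each number of a shift by 0.3 m and each number of a turn by 0.5 rad. A row lasts 1/12 s, in which the tool goes at most 41.7 mm and 7.16 degrees, less where a joint would pass 70% of its speed; a pose out of reach is approached as far as the arm can. A call with a number of a shift or a turn outside -1 to 1 is refused whole. A call with a gripper value outside its range is refused whole. The fingers move at their own pace and stop on an object; "force" is the grip in N (left out, the last holds). Time passes only in rows, so rows that repeat a pose let the fingers close. It gives the time, the measured TCP pose, the force and the opening at its end, in the units of the state.
- status.get_state(): the state, without advancing time (a new reading comes with each control period).
- cams.grab_frame(name): name is "scene" or "top" or "wrist"; returns a dict with "frame" (400x640x3 uint8, red, green, blue), "fx", "fy", "cx", "cy" (pixels), "extrinsics" (4x4, takes a point from camera to world coordinates). Camera axes: x right, y down, z forward; pixel columns grow to the right and rows downward; lengths in mm; the calibration is good to about 2 mm. A picture is of the moment at which its call begins. There is no depth.
- env.close_job(): hands the job in, once; it reports no verdict.
The state is a dict: "time": time; "qpos": joint angles; "qd": joint speeds; "joint_torque": joint torques, N m; "tcp_pos": TCP position; "tool_rot": TCP orientation; "contact_force": force on the tool from outside, world axes, zero at the start; "ft_torque": the same for the moment, N m; "grip_width": finger opening in mm.
Only numpy, scipy, OpenCV 4.12 (cv2) and the standard library are available. Lean on these libraries where they do the work, as an engineer would, in place of code of your own. Each camera call takes 0.05 s, during which the arm holds its last target. There are 200 camera calls.

### The job

Tidy the three steel tube carriers away: hang them by their eyes on the hook under the lamp bar, one at a time, the largest first and furthest back, then the medium one in front of it, then the small one nearest the tip, with the trays facing the tip. Leave all three hanging still and let go of, and do not knock over or shift the racks of tubes or the wipes canister that stand close behind them.

Things in the scene. Friction and masses are not known exactly. Their poses are not given: they have to be found in the camera images.
- large: The large of three like tube carriers in perforated steel, 340 g: tray 150 mm wide (y), 58 mm deep, 12 mm rim; upright back plate 98 mm high; above it a bent-wire eye, and on the eye's peak a black grip. 197 mm tall, stands balanced on its tray. Origin: underside, straight below eye and grip. x from tray to plate (tray front x = -42, plate x = +16 mm), z up.
- large_eye (a point): Middle of the large carrier's eye, 123 mm above its underside. Clear opening in the carrier's y-z plane: 48 mm wide, from 25 mm below this point (plate top) to 24 mm above it at the pointed peak (13 mm at the sides); wire 8 mm thick. Axes as the carrier's.
- large_grip (a point): Where to grasp the large carrier's upright black grip (24 mm wide in y, 12 mm thick in x, 45 mm tall): on its mid-line, 180 mm above the underside, 17 mm below the grip's top, 57 mm straight above the eye's middle. Pinch across the 24 mm width (y). Axes as the carrier's.
- medium: The medium of three like tube carriers in perforated steel, 250 g: tray 116 mm wide (y), 50 mm deep, 12 mm rim; upright back plate 73 mm high; above it a bent-wire eye, and on the eye's peak a black grip. 172 mm tall, stands balanced on its tray. Origin: underside, straight below eye and grip. x from tray to plate (tray front x = -36, plate x = +14 mm), z up.
- medium_eye (a point): Middle of the medium carrier's eye, 98 mm above its underside. Clear opening in the carrier's y-z plane: 48 mm wide, from 25 mm below this point (plate top) to 24 mm above it at the pointed peak (13 mm at the sides); wire 8 mm thick. Axes as the carrier's.
- medium_grip (a point): Where to grasp the medium carrier's upright black grip (24 mm wide in y, 12 mm thick in x, 45 mm tall): on its mid-line, 155 mm above the underside, 17 mm below the grip's top, 57 mm straight above the eye's middle. Pinch across the 24 mm width (y). Axes as the carrier's.
- small: The small of three like tube carriers in perforated steel, 180 g: tray 84 mm wide (y), 42 mm deep, 12 mm rim; upright back plate 48 mm high; above it a bent-wire eye, and on the eye's peak a black grip. 147 mm tall, stands balanced on its tray. Origin: underside, straight below eye and grip. x from tray to plate (tray front x = -30, plate x = +12 mm), z up.
- small_eye (a point): Middle of the small carrier's eye, 73 mm above its underside. Clear opening in the carrier's y-z plane: 48 mm wide, from 25 mm below this point (plate top) to 24 mm above it at the pointed peak (13 mm at the sides); wire 8 mm thick. Axes as the carrier's.
- small_grip (a point): Where to grasp the small carrier's upright black grip (24 mm wide in y, 12 mm thick in x, 45 mm tall): on its mid-line, 130 mm above the underside, 17 mm below the grip's top, 57 mm straight above the eye's middle. Pinch across the 24 mm width (y). Axes as the carrier's.
- stand: Fixed hook stand: grey base plate 140 x 240 x 12 mm, two posts at x = +30, y = +-110 mm, a cross bar and, at y = 0, the hook: a level steel rod 12 mm thick, axis 220 mm above the bench, from the cross bar (x = +23) to x = -95 mm, then turned up to a tip. Origin: on the bench, under the rod. -x is the way the hook points, roughly to the robot; z up.
- hook_root (a point): Where the hook rod's axis meets the cross bar (stand x = +23 mm, 220 mm above the bench). Axes as the stand's.
- hook_tip (a point): Centre of the hook's turned-up end (stand x = -107 mm, 234 mm above the bench; its steel reaches 6 mm round it, so up to 240 mm). Axes as the stand's.
- lamp (a point): Middle of the underside of the white lamp bar over the hook (50 mm deep in x, 240 mm wide in y): stand x = -55 mm, 453 mm above the bench. It bars the way to the hook from straight above: come from the tip's side with the tool leaning back, 30 to 45 degrees from vertical. Axes as the stand's.
- tubes2: The loose rack of 3 x 5 blue-capped sample tubes, 80 x 128 mm, 118 mm high, 500 g; a bystander. Origin: centre of its underside.
- wipes: White wipes canister, 84 mm across, 160 mm high, loose, 500 g; a bystander. Origin: centre of its underside.

How it is judged:
By the outcome, as a careful person would: the job done as asked, in the order asked, and still so for the second after the job is handed in, with the robot touching nothing.
It also fails if it takes over 72 s, if anything falls off the work surface, if the arm or the gripper's body presses on something with over 40 N, if the wrist force passes 120 N, or if a joint passes its speed limit or range.

## Working session

There is one attempt and no reset: what is moved stays moved. The work goes in short steps, Python scripts to look and compute and a tool call to move; the robot and the scene stay as the last step left them, time stands still between calls to the robot, and variables do not carry over. Pictures are saved under pics/ and viewed, about 8 in all and at most 12, crops included, and the job is handed in when it is done.

Besides the shell and the picture viewer there is one more tool, called after "Emit:" as name([rows], argument=value, ...), one row to a line, values as JSON. play_rows: Moves the arm, as the interface text tells. Shifts and turns lie within -1 to 1; 1 stands for 0.3 m of shift or 0.5 rad of turn. Its arguments: {"type":"object","properties":{"increments":{"type":"array"},"force":{"type":"number"}},"required":["increments"]}

```bash
mkdir -p pics; ls
cat > h.py <<'E'
import numpy as np, cv2
from workcell import status, cams, env
def grab(n,f):
    d=cams.grab_frame(n); cv2.imwrite('pics/'+f,d['frame'][:,:,::-1]); np.savez('pics/'+f+'.npz',**{k:np.array(d[k]) for k in d}); return d
def proj(d,P):
    T=np.linalg.inv(d['extrinsics']); p=T[:3,:3]@np.array(P,float)+T[:3,3]
    return np.array([d['fx']*p[0]/p[2]+d['cx'],d['fy']*p[1]/p[2]+d['cy']])
def ray(d,uv,z):
    E=d['extrinsics']; r=E[:3,:3]@np.array([(uv[0]-d['cx'])/d['fx'],(uv[1]-d['cy'])/d['fy'],1]); o=E[:3,3]
    return o+r*(z-o[2])/r[2]
def load(f): 
    z=np.load('pics/'+f+'.npz'); return {k:z[k] for k in z.files}
E
python3 - <<'E'
from h import *
for n in('scene','top'):
    d=grab(n,n+'1.png'); print(n,d['fx'],d['cx'],np.round(d['extrinsics'],3).tolist())
s=status.get_state(); print(s)
E
```

```text
pics
scene 403.20772300023697 324.0618315105117 [[-0.386, 0.768, -0.51, 1158.968], [0.922, 0.315, -0.224, 226.233], [-0.011, -0.557, -0.83, 1125.131], [0.0, 0.0, 0.0, 1.0]]
top 437.7641114935057 323.42759752405516 [[0.014, -0.999, 0.046, 563.86], [-1.0, -0.014, -0.017, 22.87], [0.017, -0.046, -0.999, 1335.703], [0.0, 0.0, 0.0, 1.0]]
{'time': 0.1, 'qpos': array([-1.23889001e+00,  2.64688279e-01,  1.60526768e+00, -1.49789828e-05,
        1.27370486e+00, -3.68943423e-02]), 'qd': array([ 0.00104298, -0.00067085, -0.00486878,  0.00138789, -0.00114509,
        0.00013155]), 'joint_torque': array([ 3.82562503e-04, -5.16707611e+01, -3.68589199e+01, -2.36756210e-05,
        6.23981352e-03,  1.41708501e-06]), 'tcp_pos': array([ 243.11206025, -628.97427422,  230.06314493]), 'tool_rot': array([-1.02180015e-03,  9.83045452e-01,  1.83359129e-01, -1.59062092e-04]), 'contact_force': array([-0.5643125 ,  1.49641031,  0.04943838]), 'ft_torque': array([-0.00043165, -0.00732041, -0.05619361]), 'grip_width': 85.62881249823255}
```

View pics/scene1.png

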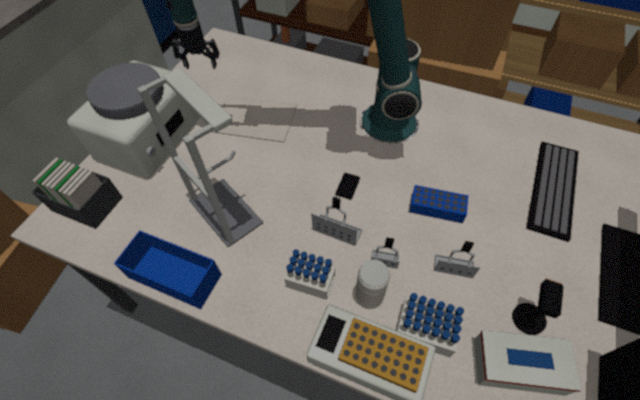

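View pics/top1.png

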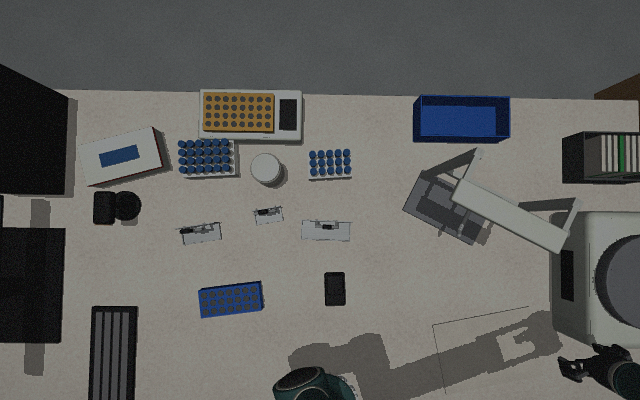

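The large carrier is at about top (327,229), small (268,214), medium (200,233). The stand base is around (440,208) and the lamp bar runs from (455,190) to (565,245). The interface only documents turns about the tool's z, so before planning the lean I'll check the row format with a null move.

Emit:
play_rows([
  [[0,0,0],[0,0,0],85],
])

```text
invalid input
```

Run:
```python
import cv2
a=cv2.imread('pics/scene1.png'); t=cv2.imread('pics/top1.png')
A=cv2.resize(a[50:250,110:310],None,fx=2.9,fy=2.9,interpolation=cv2.INTER_CUBIC)
cv2.imwrite('pics/c1.png',A)
B=cv2.resize(t[130:260,160:500],(800,306),interpolation=cv2.INTER_CUBIC)
C=cv2.resize(a[160:300,270:510],(800,467)[:2],interpolation=cv2.INTER_CUBIC)
import numpy as np
cv2.imwrite('pics/c2.png',np.vstack([B,C[60:350]]))
```

```text
(no output)
```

View pics/c1.png

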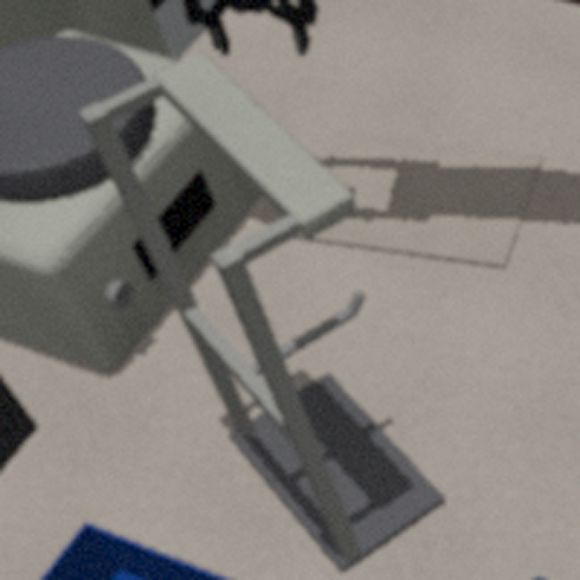

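View pics/c2.png

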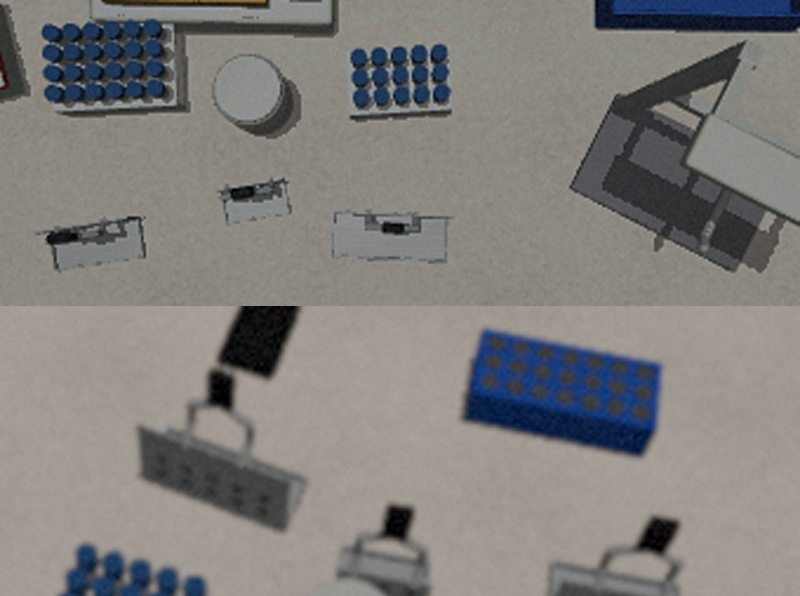

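Emit:
play_rows([
  [[0,0,-1],0,85],
  [[0,0,-1],0,85],
  [[0,0,-1],0,85],
  [[0,0,-1],0,85],
  [[0,0,-1],0,85],
])

```text
time: 0.52
tcp_pos: [243.2, -629.0, 440.9]
tool_rot: [-0.001, 0.983, 0.183, -0.0]
contact_force: [0.4, -1.0, 0.2]
grip_width: 84.9
```

```bash
cat >> h.py <<'E'
def tri(obs):
    A=np.zeros((3,3));b=np.zeros(3)
    for d,uv in obs:
        E=d['extrinsics'];r=E[:3,:3]@np.array([(uv[0]-d['cx'])/d['fx'],(uv[1]-d['cy'])/d['fy'],1]);r/=np.linalg.norm(r)
        M=np.eye(3)-np.outer(r,r);A+=M;b+=M@E[:3,3]
    return np.linalg.solve(A,b)
E
python3 - <<'E'
from h import *
S=load('scene1.png');T=load('top1.png')
for n,t,s in [('L',(327.4,226.9),(336.6,202.6)),('S',(263.3,212),(389.4,242.8)),('M',(186.4,231.1),(467.4,246.7)),('tip',(458.8,232),(233.1,153.4)),]:
    p=tri([(T,t),(S,s)]); print(n,p.round(),(proj(T,p)-t).round(1),(proj(S,p)-s).round(1))
c=lambda u,v:(u/2.353+160,v/2.353+130)
for n,a,b,z in [('L',(333,260),(447,262),6),('S',(228,222),(290,213),6),('M',(57,270),(145,257),6),('base',(572,187),(735,270),12)]:
    p,q=ray(T,c(*a),z),ray(T,c(*b),z);print(n,p.round(),q.round(),np.linalg.norm(p-q).round(),'yaw',np.degrees(np.arctan2((p-q)[1],(p-q)[0])-np.pi/2).round(1))
g=lambda u,v:(u/2.9+110,v/2.9+50)
for n,uv in [('bnear',(345,570)),('b2',(443,497)),('b3',(328,375)),('b4',(228,425))]: print(n,ray(S,g(*uv),12).round())
print('root',ray(S,g(290,352),220).round(), 'tip',ray(S,g(357,300),234).round())
s=status.get_state();print({k:np.round(s[k],3) for k in('time','qpos','tcp_pos','tool_rot')})
E
```

```text
L [546.  -6. 172.] [-0.9  0.3] [-0.9 -0.1]
S [585. 171. 120.] [-0.9  0.2] [-0.9 -0. ]
M [530. 373. 146.] [-0.7  0.1] [-0.7 -0. ]
tip [ 539. -336.  235.] [-0.9  0.3] [-0.8 -0.1]
L [503.  65.   6.] [502. -82.   6.] 147.0 yaw -0.3
S [550. 201.   6.] [562. 121.   6.] 80.0 yaw 9.0
M [486. 418.   6.] [504. 306.   6.] 113.0 yaw 9.2
base [ 601. -242.   12.] [ 497. -453.   12.] 235.0 yaw -26.2
bnear [ 725. -292.   12.]
b2 [ 603. -237.   12.]
b3 [ 501. -446.   12.]
b4 [ 610. -517.   12.]
root [ 613. -370.  220.] tip [ 538. -334.  234.]
{'time': np.float64(0.517), 'qpos': array([-1.239,  0.215,  1.288,  0.   ,  1.639, -0.037]), 'tcp_pos': array([ 243.191, -629.05 ,  440.858]), 'tool_rot': array([-0.001,  0.983,  0.183, -0.   ])}
```

Emit:
play_rows([
  [[0,0.5,-1],0,85],
  [[0,0.5,-1],0,85],
  [[0,0.5,-1],0,85],
  [[0,0.5,-1],0,85],
  [[0,0.5,-1],0,85],
])

```text
time: 0.93
tcp_pos: [275.2, -712.2, 618.2]
tool_rot: [0.001, 0.983, 0.183, 0.0]
contact_force: [0.2, -1.9, 0.9]
grip_width: 84.9
```

Emit:
play_rows([
  [[0,0.5,-1],0,85],
  [[0,0.5,-1],0,85],
  [[0,0.5,-1],0,85],
  [[0,0.5,-1],0,85],
  [[0,0.5,-1],0,85],
])

```text
time: 1.35
tcp_pos: [268.5, -694.7, 677.1]
tool_rot: [0.016, 0.983, 0.183, 0.003]
contact_force: [0.3, 0.8, -0.1]
grip_width: 84.7
```

Run:
```python
from h import *
s=status.get_state();print({k:np.round(s[k],3).tolist() for k in('time','qpos','tcp_pos','tool_rot')})
```

```text
{'time': 1.35, 'qpos': [-1.236, 0.594, 0.311, 0.001, 2.203, -0.033], 'tcp_pos': [268.515, -694.673, 677.149], 'tool_rot': [0.016, 0.983, 0.183, 0.003]}
```

Emit:
play_rows([
  [[0,0.5,-1],0,85],
  [[0,0.5,-1],0,85],
  [[0,0.5,-1],0,85],
  [[0,0.5,-1],0,85],
  [[0,0.5,-1],0,85],
])

```text
time: 1.77
tcp_pos: [258.0, -667.6, 710.7]
tool_rot: [0.027, 0.983, 0.183, 0.005]
contact_force: [0.2, 0.4, -0.1]
grip_width: 85.1
```

Emit:
play_rows([
  [[0,0,0],0,85],
  [[0,0,0],0,85],
])

```text
time: 1.93
tcp_pos: [258.4, -668.9, 708.9]
tool_rot: [0.026, 0.983, 0.183, 0.005]
contact_force: [-0.4, 0.2, -1.1]
grip_width: 85.1
```

Emit:
play_rows([
  [[0,1,0],0,85],
  [[0,1,0],0,85],
  [[0,1,0],0,85],
  [[0,1,0],0,85],
  [[0,1,0],0,85],
])

```text
time: 2.35
tcp_pos: [291.3, -754.0, 628.3]
tool_rot: [0.037, 0.982, 0.183, 0.007]
contact_force: [-0.3, -0.9, -0.3]
grip_width: 85.1
```

Emit:
play_rows([
  [[0,0,0],0,85],
  [[0,0,0],0,85],
])

```text
time: 2.52
tcp_pos: [290.9, -752.8, 629.6]
tool_rot: [0.037, 0.982, 0.183, 0.007]
contact_force: [0.0, 0.1, 0.5]
grip_width: 85.0
```

Run:
```python
from h import *
s=status.get_state();print({k:np.round(s[k],3).tolist() for k in('time','qpos','tcp_pos','tool_rot')})
```

```text
{'time': 2.517, 'qpos': [-1.234, 0.657, 0.313, 0.003, 2.096, -0.03], 'tcp_pos': [290.871, -752.805, 629.641], 'tool_rot': [0.037, 0.982, 0.183, 0.007]}
```

```bash
cat > plan.py <<'E'
from h import *
from scipy.spatial.transform import Rotation as Ro
def st():
    s=status.get_state(); w,x,y,z=s['tool_rot']; return s,s['tcp_pos'],Ro.from_quat([x,y,z,w])
def jaw(R): 
    y=R.as_matrix()[:,1]; z=R.as_matrix()[:,2]
    return np.degrees(np.arctan2(y[1],y[0])),np.degrees(np.arcsin(y[2])),np.degrees(np.arccos(-z[2])),np.degrees(np.arctan2(z[1],z[0]))
def plan(wps,p=None,R=None):
    """wps: (grasp-point xyz, jaw azimuth deg or None, opening). prints one line per call: shift,turn,rows"""
    s,p0,R0=st(); p=p0 if p is None else p; R=R0 if R is None else R
    print('t %.1f tcp %s jaw az %.1f roll %.1f lean %.1f at %.0f F %s'%((s['time'],p.round(1))+jaw(R)+(s['contact_force'].round(1),)))
    for G,az,op in wps:
        da=0
        if az is not None: da=(az-jaw(R)[0]+180)%360-180
        Rf=R*Ro.from_rotvec([0,0,-np.radians(da)])
        for _ in range(6):   # fine-tune for tilt
            if az is None: break
            e=(az-jaw(Rf)[0]+180)%360-180; Rf=Rf*Ro.from_rotvec([0,0,-np.radians(e)]); da+=e
        Gp=np.array(G)+19*Rf.as_matrix()[:,2]
        d=np.linalg.norm(Gp-p); n=max(1,int(np.ceil(max(d/205,abs(da)/34)))); R1=R
        for i in range(n):
            sh=R1.inv().apply((Gp-p)/n)/300; rows=int(np.ceil(max(d/n/41.6,abs(da)/n/7.1)))
            print('  ',sh.round(3).tolist(),round(-np.radians(da/n)/.5,3),op,'rows',rows)
            R1=R1*Ro.from_rotvec([0,0,-np.radians(da/n)])
        p,R=Gp,Rf
    return p,R
E
python3 - <<'E'
from plan import *
plan([((545,-7,330),-90,50),((545,-7,179),None,50)])
E
```

```text
t 2.5 tcp [ 290.9 -752.8  629.6] jaw az -68.9 roll 4.3 lean 4.3 at -69 F [0.  0.1 0.5]
   [0.337, -0.417, 0.181] 0.147 50 rows 5
   [0.306, -0.44, 0.181] 0.147 50 rows 5
   [0.273, -0.462, 0.181] 0.147 50 rows 5
   [0.238, -0.48, 0.181] 0.147 50 rows 5
   [0.202, -0.497, 0.181] 0.147 50 rows 5
   [-0.014, -0.035, 0.502] -0.0 50 rows 4
```

Emit:
play_rows([
  [[0.337,-0.417,0.181],0.147,50],
  [[0.337,-0.417,0.181],0.147,50],
  [[0.337,-0.417,0.181],0.147,50],
  [[0.337,-0.417,0.181],0.147,50],
  [[0.337,-0.417,0.181],0.147,50],
], force=40)

```text
time: 2.93
tcp_pos: [341.9, -598.0, 570.0]
tool_rot: [0.039, 0.988, 0.148, 0.01]
contact_force: [-1.0, -0.5, 0.1]
grip_width: 49.9
```

Emit:
play_rows([
  [[0.306,-0.44,0.181],0.147,50],
  [[0.306,-0.44,0.181],0.147,50],
  [[0.306,-0.44,0.181],0.147,50],
  [[0.306,-0.44,0.181],0.147,50],
  [[0.306,-0.44,0.181],0.147,50],
])

```text
time: 3.35
tcp_pos: [393.2, -447.5, 503.8]
tool_rot: [0.037, 0.993, 0.113, 0.011]
contact_force: [-0.7, -0.8, -0.1]
grip_width: 49.8
```

Emit:
play_rows([
  [[0.273,-0.462,0.181],0.147,50],
  [[0.273,-0.462,0.181],0.147,50],
  [[0.273,-0.462,0.181],0.147,50],
  [[0.273,-0.462,0.181],0.147,50],
  [[0.273,-0.462,0.181],0.147,50],
])

```text
time: 3.77
tcp_pos: [444.3, -300.2, 439.9]
tool_rot: [0.037, 0.996, 0.076, 0.012]
contact_force: [-0.1, 0.1, -1.3]
grip_width: 50.1
```

Emit:
play_rows([
  [[0.238,-0.48,0.181],0.147,50],
  [[0.238,-0.48,0.181],0.147,50],
  [[0.238,-0.48,0.181],0.147,50],
  [[0.238,-0.48,0.181],0.147,50],
  [[0.238,-0.48,0.181],0.147,50],
])

```text
time: 4.18
tcp_pos: [495.3, -152.1, 375.2]
tool_rot: [0.036, 0.998, 0.04, 0.013]
contact_force: [-0.6, -0.5, -0.6]
grip_width: 50.3
```

Emit:
play_rows([
  [[0.202,-0.497,0.181],0.147,50],
  [[0.202,-0.497,0.181],0.147,50],
  [[0.202,-0.497,0.181],0.147,50],
  [[0.202,-0.497,0.181],0.147,50],
  [[0.202,-0.497,0.181],0.147,50],
])

```text
time: 4.6
tcp_pos: [546.4, -3.9, 310.7]
tool_rot: [0.036, 0.999, 0.003, 0.014]
contact_force: [-0.5, 0.3, -0.1]
grip_width: 50.0
```

Run:
```python
from plan import *
plan([((545,-7,330),-90,50),((545,-7,179),None,50)])
s=st()[0]; print(s['qpos'].round(2))
d=grab('wrist','w1.png'); print(proj(d,(545,-7,197)),proj(d,(545,-7,180)))
```

```text
t 4.6 tcp [546.4  -3.9 310.7] jaw az -89.7 roll 4.1 lean 4.4 at -68 F [-0.5  0.3 -0.1]
   [-0.003, 0.015, -0.0] 0.009 50 rows 1
   [-0.014, -0.036, 0.502] -0.0 50 rows 4
[-0.01 -0.04  1.8  -0.07  1.36  1.57]
[309.51837938 197.6680945 ] [308.43906165 192.20737902]
```

View pics/w1.png

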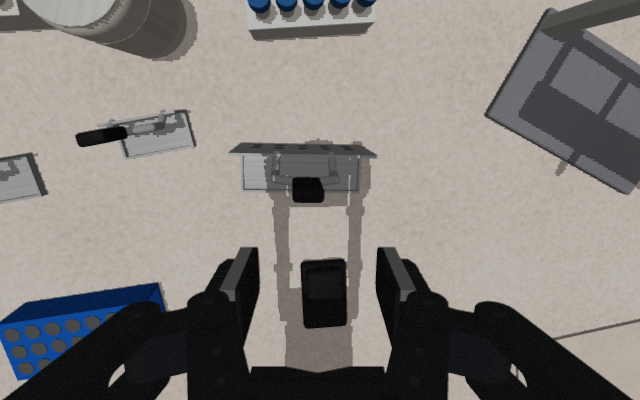

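Emit:
play_rows([
  [[-0.003,0.015,0],0,50],
  [[-0.014,-0.02,0.502],0,50],
  [[-0.014,-0.02,0.502],0,50],
  [[-0.014,-0.02,0.502],0,50],
  [[-0.014,-0.02,0.502],0,50],
])

```text
time: 5.07
tcp_pos: [544.8, -16.5, 159.5]
tool_rot: [0.038, 0.999, -0.0, 0.014]
contact_force: [0.2, -1.1, -0.2]
grip_width: 50.2
```

Emit:
play_rows([
  [[0,0,0],0,10],
  [[0,0,0],0,10],
  [[0,0,0],0,10],
  [[0,0,0],0,10],
  [[0,0,0],0,10],
])

```text
time: 5.48
tcp_pos: [547.6, -14.5, 163.9]
tool_rot: [0.038, 0.999, 0.0, 0.017]
contact_force: [-0.6, -0.1, -3.0]
grip_width: 23.2
```

Run:
```python
from plan import *
plan([((545,-7,205),None,10),((530,-20,205),-116,10),((530,-20,181),None,10),((530,-20,330),None,50),((585,169,280),-81,50),((585,169,130),None,50)])
print(st()[0]['grip_width'])
```

```text
t 5.5 tcp [547.6 -14.5 163.9] jaw az -90.0 roll 4.3 lean 4.7 at -66 F [-0.6 -0.1 -3. ]
   [-0.004, -0.015, -0.075] -0.0 10 rows 1
   [-0.05, 0.043, 0.002] 0.905 10 rows 4
   [-0.005, -0.004, 0.08] -0.0 10 rows 1
   [0.031, 0.026, -0.495] -0.0 50 rows 4
   [-0.06, -0.327, 0.062] -0.61 50 rows 3
   [0.041, -0.33, 0.062] -0.61 50 rows 3
   [-0.011, -0.04, 0.498] -0.0 50 rows 4
23.22929618945446
```

Emit:
play_rows([
  [[-0.004,-0.015,-0.08],0,10],
  [[-0.054,0.028,-0.08],0.905,10],
  [[-0.054,0.028,-0.08],0.905,10],
  [[-0.054,0.028,-0.08],0.905,10],
  [[-0.054,0.028,-0.08],0.905,10],
])

```text
time: 5.9
tcp_pos: [529.5, -20.7, 186.8]
tool_rot: [0.033, 0.973, -0.226, 0.024]
contact_force: [-0.3, -0.1, -2.3]
grip_width: 23.2
```

Emit:
play_rows([
  [[-0.003,-0.002,0.04],0,10],
  [[-0.005,-0.004,0.078],0,10],
  [[-0.005,-0.004,0.078],0,10],
  [[-0.005,-0.004,0.078],0,50],
  [[-0.005,-0.004,0.078],0,50],
])

```text
time: 6.32
tcp_pos: [528.7, -20.6, 161.3]
tool_rot: [0.033, 0.974, -0.223, 0.022]
contact_force: [0.1, -0.5, -0.1]
grip_width: 46.1
```

Emit:
play_rows([
  [[0.016,0.013,-0.139],0,50],
  [[0.031,0.026,-0.495],0,50],
  [[0.031,0.026,-0.495],0,50],
  [[0.031,0.026,-0.495],0,50],
])

```text
time: 6.65
tcp_pos: [531.1, -20.4, 315.6]
tool_rot: [0.033, 0.974, -0.223, 0.025]
contact_force: [0.6, 0.6, 1.1]
grip_width: 50.2
```

Run:
```python
from plan import *
plan([((585,169,260),-81,50),((585,169,130),None,50)])
```

```text
t 6.7 tcp [531.1 -20.4 315.6] jaw az -115.9 roll 3.0 lean 4.7 at -65 F [0.6 0.6 1.1]
   [-0.062, -0.328, 0.104] -0.608 50 rows 3
   [0.039, -0.331, 0.104] -0.608 50 rows 3
   [-0.01, -0.035, 0.432] -0.0 50 rows 4
```

Emit:
play_rows([
  [[-0.062,-0.328,0.104],-0.608,50],
  [[-0.062,-0.328,0.104],-0.608,50],
  [[-0.062,-0.328,0.104],-0.608,50],
])

```text
time: 6.9
tcp_pos: [557.2, 76.5, 272.5]
tool_rot: [0.035, 0.997, -0.07, 0.017]
contact_force: [-0.2, 0.3, -1.0]
grip_width: 49.9
```

Emit:
play_rows([
  [[0.039,-0.331,0.104],-0.608,50],
  [[0.039,-0.331,0.104],-0.608,50],
  [[0.039,-0.331,0.104],-0.608,50],
  [[0.039,-0.331,0.104],-0.608,50],
])

```text
time: 7.23
tcp_pos: [583.0, 171.4, 232.0]
tool_rot: [0.038, 0.996, 0.082, 0.009]
contact_force: [-0.7, -0.2, -1.0]
grip_width: 50.2
```

Run:
```python
from plan import *
d=load('w1.png'); print(ray(d,(102,136),124.5))
d=grab('wrist','w2.png'); print(proj(d,(585,169,147)),proj(d,(585,169,124)))
plan([((585,169,130),None,50)])
```

```text
[584.38655061 171.73980342 124.5       ]
[310.59946292 202.23639981] [308.74320316 193.33744201]
t 7.3 tcp [583.  169.4 233.2] jaw az -80.8 roll 4.5 lean 4.6 at -71 F [-0.9 -0.9  0.1]
   [0.002, -0.025, 0.406] -0.0 50 rows 3
```

View pics/w2.png

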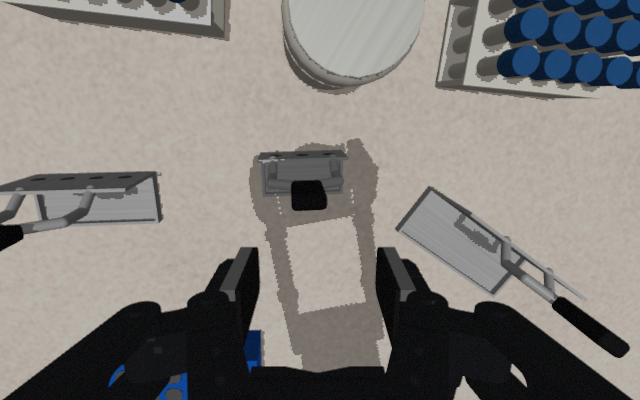

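Emit:
play_rows([
  [[0.001,-0.013,0.139],0,50],
  [[0.002,-0.025,0.406],0,50],
  [[0.002,-0.025,0.406],0,50],
  [[0.002,-0.025,0.406],0,50],
  [[0.002,-0.025,0.406],0,10],
])

```text
time: 7.7
tcp_pos: [584.6, 164.2, 111.6]
tool_rot: [0.039, 0.996, 0.078, 0.009]
contact_force: [0.2, -0.3, 0.3]
grip_width: 39.0
```

Emit:
play_rows([
  [[0,0,0],0,10],
  [[0,0,0],0,10],
  [[0,0,0],0,10],
  [[0,0,0],0,10],
])

```text
time: 8.03
tcp_pos: [589.7, 166.4, 117.8]
tool_rot: [0.038, 0.996, 0.078, 0.015]
contact_force: [0.1, -0.9, 6.7]
grip_width: 23.2
```

Run:
```python
from plan import *
plan([((585,169,155),None,10),((545,125,155),-116,10),((545,125,131),None,10),((545,125,280),None,50),((530,371,285),-81,50),((530,371,155),None,50)])
print(st()[0]['grip_width'])
```

```text
t 8.0 tcp [589.7 166.4 117.8] jaw az -81.1 roll 4.5 lean 4.7 at -64 F [ 0.1 -0.9  6.7]
   [-0.011, -0.001, -0.062] -0.0 10 rows 1
   [-0.077, 0.062, 0.003] 0.609 10 rows 3
   [-0.055, 0.082, 0.003] 0.609 10 rows 3
   [-0.005, -0.004, 0.08] -0.0 10 rows 1
   [0.032, 0.025, -0.495] -0.0 50 rows 4
   [-0.2, -0.357, -0.039] -0.61 50 rows 3
   [-0.084, -0.4, -0.039] -0.61 50 rows 3
   [-0.01, -0.034, 0.432] -0.0 50 rows 4
23.24958504104379
```

Emit:
play_rows([
  [[0,0,-0.08],0,10],
  [[-0.088,0.061,-0.08],0.609,10],
  [[-0.088,0.061,-0.08],0.609,10],
  [[-0.088,0.061,-0.08],0.609,10],
])

```text
time: 8.37
tcp_pos: [562.2, 144.8, 139.8]
tool_rot: [0.036, 0.996, -0.077, 0.018]
contact_force: [1.0, -0.7, -1.5]
grip_width: 23.1
```

Emit:
play_rows([
  [[-0.055,0.082,0.003],0.609,10],
  [[-0.055,0.082,0.003],0.609,10],
  [[-0.055,0.082,0.003],0.609,10],
  [[-0.055,0.082,0.003],0.609,10],
  [[-0.058,0.08,0.04],0.609,10],
])

```text
time: 8.78
tcp_pos: [545.1, 124.0, 130.6]
tool_rot: [0.032, 0.974, -0.223, 0.025]
contact_force: [0.0, 0.3, -1.4]
grip_width: 23.2
```

Run:
```python
from plan import *
plan([((545,125,131),None,10),((545,125,280),None,50),((530,371,285),-81,50),((530,371,155),None,50)])
print(st()[0]['grip_width'])
```

```text
t 8.8 tcp [545.1 124.  130.6] jaw az -115.9 roll 2.9 lean 4.7 at -64 F [ 0.   0.3 -1.4]
   [-0.001, -0.003, 0.062] -0.0 10 rows 1
   [0.032, 0.025, -0.495] -0.0 50 rows 4
   [-0.2, -0.357, -0.039] -0.609 50 rows 3
   [-0.083, -0.4, -0.039] -0.609 50 rows 3
   [-0.01, -0.034, 0.432] -0.0 50 rows 4
23.218380303831832
```

Emit:
play_rows([
  [[0,-0.002,0.03],0,10],
  [[-0.001,-0.003,0.048],0,10],
  [[-0.001,-0.003,0.048],0,10],
  [[-0.001,-0.003,0.048],0,50],
  [[-0.001,-0.003,0.048],0,50],
])

```text
time: 9.2
tcp_pos: [543.6, 123.4, 113.2]
tool_rot: [0.033, 0.974, -0.224, 0.023]
contact_force: [-0.2, -0.2, -0.7]
grip_width: 46.5
```

Emit:
play_rows([
  [[0.008,0.006,-0.13],0,50],
  [[0.032,0.025,-0.495],0,50],
  [[0.032,0.025,-0.495],0,50],
  [[0.032,0.025,-0.495],0,50],
  [[0.032,0.025,-0.495],0,50],
])

```text
time: 9.62
tcp_pos: [548.0, 124.7, 269.5]
tool_rot: [0.031, 0.974, -0.224, 0.028]
contact_force: [1.3, 0.5, 0.1]
grip_width: 50.1
```

Emit:
play_rows([
  [[-0.2,-0.357,-0.039],-0.609,50],
  [[-0.2,-0.357,-0.039],-0.609,50],
  [[-0.2,-0.357,-0.039],-0.609,50],
])

```text
time: 9.87
tcp_pos: [536.2, 247.6, 263.1]
tool_rot: [0.037, 0.997, -0.072, 0.016]
contact_force: [0.2, -0.4, -0.4]
grip_width: 49.7
```

Emit:
play_rows([
  [[-0.083,-0.4,0],-0.609,50],
  [[-0.083,-0.4,0],-0.609,50],
  [[-0.083,-0.4,0],-0.609,50],
  [[-0.083,-0.4,0],-0.609,50],
])

```text
time: 10.2
tcp_pos: [527.6, 375.2, 251.4]
tool_rot: [0.037, 0.996, 0.082, 0.01]
contact_force: [-0.5, -0.8, 0.2]
grip_width: 49.9
```

Run:
```python
from plan import *
d=grab('wrist','w3.png'); print(proj(d,(530,371,172)),proj(d,(530,371,150)))
f=d['frame'].astype(int); m=(f.max(2)<35).astype('uint8'); m[240:]=0
n,l,sx,c=cv2.connectedComponentsWithStats(m)
for i in range(1,n):
    if sx[i][4]>150: print(sx[i],c[i].round(1),ray(d,c[i],149.5).round(1))
plan([((530,371,155),None,50)])
```

```text
[313.98226527 204.56755531] [311.91805996 195.68597035]
[    0     0   133   126 11128] [60.9 56.7] [594.8 537.5 149.5]
[ 295  182   36   31 1008] [311.7 197.7] [528.4 370.9 149.5]
[ 579  197   61   37 1098] [610.7 214.4] [548.3 139.5 149.5]
t 10.2 tcp [528.1 371.9 251.8] jaw az -80.7 roll 4.6 lean 4.6 at -71 F [ 0.5 -0.5 -0.4]
   [0.002, -0.021, 0.385] -0.0 50 rows 3
```

Emit:
play_rows([
  [[0.001,-0.01,0.139],0,50],
  [[0.002,-0.021,0.385],0,50],
  [[0.002,-0.021,0.385],0,50],
  [[0.002,-0.021,0.385],0,50],
  [[0.002,-0.021,0.385],0,10],
])

```text
time: 10.67
tcp_pos: [530.9, 363.9, 136.1]
tool_rot: [0.04, 0.996, 0.078, 0.008]
contact_force: [-1.4, 1.7, -0.1]
grip_width: 39.4
```

Emit:
play_rows([
  [[0,0,0],0,10],
  [[0,0,0],0,10],
  [[0,0,0],0,10],
  [[0,0,0],0,10],
])

```text
time: 11.0
tcp_pos: [534.9, 367.3, 143.0]
tool_rot: [0.037, 0.996, 0.078, 0.014]
contact_force: [1.3, -0.7, 5.2]
grip_width: 23.2
```

Run:
```python
from plan import *
p,R=st()[1:];z0=p[2]+19
print(z0,st()[0]['grip_width'])
plan([(np.array([480,150,z0+24]),-116,10),((480,150,z0-1),None,10),((480,150,300),None,50)])
```

```text
162.0078464709926 23.182543853139745
t 11.0 tcp [534.9 367.3 143. ] jaw az -81.1 roll 4.4 lean 4.6 at -65 F [ 1.3 -0.7  5.2]
   [-0.146, 0.348, -0.017] 0.609 10 rows 3
   [-0.035, 0.376, -0.017] 0.609 10 rows 3
   [-0.005, -0.004, 0.083] -0.0 10 rows 1
   [0.029, 0.023, -0.462] -0.0 50 rows 4
```

Emit:
play_rows([
  [[0,0,-0.08],0,10],
  [[-0.146,0.348,-0.06],0.609,10],
  [[-0.146,0.348,-0.06],0.609,10],
  [[-0.146,0.348,-0.06],0.609,10],
  [[-0.146,0.348,-0.06],0.609,10],
])

```text
time: 11.42
tcp_pos: [502.7, 252.6, 164.5]
tool_rot: [0.039, 0.996, -0.076, 0.016]
contact_force: [-0.4, 0.6, -2.7]
grip_width: 23.6
```

Emit:
play_rows([
  [[-0.035,0.376,0.026],0.609,10],
  [[-0.035,0.376,0.026],0.609,10],
  [[-0.035,0.376,0.026],0.609,10],
  [[-0.035,0.376,0.026],0.609,10],
  [[-0.035,0.376,0.026],0.609,10],
])

```text
time: 11.83
tcp_pos: [478.0, 146.4, 164.8]
tool_rot: [0.033, 0.974, -0.225, 0.023]
contact_force: [-0.5, 0.5, -3.3]
grip_width: 23.6
```

Run:
```python
from plan import *
plan([((480,150,161),None,10),((480,150,330),None,50)])
```

```text
t 11.8 tcp [478.  146.4 164.8] jaw az -116.1 roll 3.1 lean 4.6 at -69 F [-0.5  0.5 -3.3]
   [0.0, -0.014, 0.075] -0.0 10 rows 1
   [0.033, 0.031, -0.562] -0.0 50 rows 5
```

Emit:
play_rows([
  [[0,-0.01,0.05],0,10],
  [[0,-0.014,0.075],0,10],
  [[0,-0.014,0.075],0,10],
  [[0,-0.014,0.075],0,50],
  [[0,-0.014,0.075],0,50],
])

```text
time: 12.25
tcp_pos: [481.7, 150.8, 142.5]
tool_rot: [0.033, 0.974, -0.223, 0.023]
contact_force: [0.1, 0.8, -1.0]
grip_width: 46.7
```

Emit:
play_rows([
  [[0.007,0.006,-0.13],0,50],
  [[0.033,0.031,-0.562],0,50],
  [[0.033,0.031,-0.562],0,50],
  [[0.033,0.031,-0.562],0,50],
  [[0.033,0.031,-0.562],0,50],
])

```text
time: 12.67
tcp_pos: [484.9, 151.7, 320.8]
tool_rot: [0.029, 0.974, -0.224, 0.029]
contact_force: [1.2, 0.2, 1.8]
grip_width: 49.8
```

Run:
```python
from plan import *
plan([((720,-100,580),None,50),((860,-310,500),None,50)])
s=st()[0];print(s['qpos'].round(2))
```

```text
t 12.7 tcp [484.9 151.7 320.8] jaw az -116.0 roll 2.5 lean 4.7 at -58 F [1.2 0.2 1.8]
   [0.376, 0.15, -0.235] -0.0 50 rows 4
   [0.376, 0.15, -0.235] -0.0 50 rows 4
   [0.376, 0.15, -0.235] -0.0 50 rows 4
   [0.352, 0.206, 0.168] -0.0 50 rows 4
   [0.352, 0.206, 0.168] -0.0 50 rows 4
[ 0.31 -0.11  1.85 -0.08  1.39  2.35]
```

Run:
```python
from plan import *
plan([((720,-100,580),64.1,50),((860,-310,500),None,50)])
```

```text
t 12.7 tcp [484.9 151.7 320.8] jaw az -116.0 roll 2.5 lean 4.7 at -58 F [1.2 0.2 1.8]
   [0.188, 0.075, -0.117] 1.047 50 rows 5
   [0.2, -0.029, -0.117] 1.047 50 rows 5
   [0.159, -0.125, -0.117] 1.047 50 rows 5
   [0.075, -0.188, -0.117] 1.047 50 rows 5
   [-0.029, -0.2, -0.117] 1.047 50 rows 5
   [-0.125, -0.159, -0.117] 1.047 50 rows 5
   [-0.352, -0.207, 0.168] -0.0 50 rows 4
   [-0.352, -0.207, 0.168] -0.0 50 rows 4
```

Run:
```python
from plan import *
plan([((600,10,450),-46,50),((690,-80,580),24,50),((780,-190,560),64,50),((860,-310,500),None,50)])
```

```text
t 12.7 tcp [484.9 151.7 320.8] jaw az -116.0 roll 2.5 lean 4.7 at -58 F [1.2 0.2 1.8]
   [0.193, 0.092, -0.105] -0.812 50 rows 4
   [0.141, 0.161, -0.105] -0.812 50 rows 4
   [0.066, 0.203, -0.105] -0.812 50 rows 4
   [0.0, 0.153, -0.133] -0.815 50 rows 4
   [-0.06, 0.14, -0.133] -0.815 50 rows 4
   [-0.111, 0.105, -0.133] -0.815 50 rows 4
   [-0.225, 0.062, 0.053] -0.7 50 rows 3
   [-0.233, -0.019, 0.053] -0.7 50 rows 3
   [-0.399, -0.234, 0.239] -0.0 50 rows 4
```

Emit:
play_rows([
  [[0.193,0.092,-0.105],-0.812,50],
  [[0.193,0.092,-0.105],-0.812,50],
  [[0.193,0.092,-0.105],-0.812,50],
  [[0.193,0.092,-0.105],-0.812,50],
])

```text
time: 13.0
tcp_pos: [521.7, 102.0, 349.0]
tool_rot: [0.037, 0.999, -0.021, 0.017]
contact_force: [-0.8, -0.1, 0.0]
grip_width: 50.2
```

Emit:
play_rows([
  [[0.141,0.161,-0.105],-0.812,50],
  [[0.141,0.161,-0.105],-0.812,50],
  [[0.141,0.161,-0.105],-0.812,50],
  [[0.141,0.161,-0.105],-0.812,50],
])

```text
time: 13.33
tcp_pos: [560.6, 54.1, 384.8]
tool_rot: [0.039, 0.983, 0.181, 0.009]
contact_force: [-0.2, 1.0, -0.8]
grip_width: 49.7
```

Emit:
play_rows([
  [[0.066,0.203,-0.105],-0.812,50],
  [[0.066,0.203,-0.105],-0.812,50],
  [[0.066,0.203,-0.105],-0.812,50],
  [[0.066,0.203,-0.105],-0.812,50],
])

```text
time: 13.67
tcp_pos: [599.5, 6.5, 420.8]
tool_rot: [0.04, 0.926, 0.375, 0.0]
contact_force: [-0.6, 0.2, -0.3]
grip_width: 50.1
```

Emit:
play_rows([
  [[0,0.153,-0.133],-0.815,50],
  [[0,0.153,-0.133],-0.815,50],
  [[0,0.153,-0.133],-0.815,50],
  [[0,0.153,-0.133],-0.815,50],
])

```text
time: 14.0
tcp_pos: [629.9, -22.9, 463.9]
tool_rot: [0.04, 0.831, 0.555, -0.008]
contact_force: [-0.4, 0.7, 0.2]
grip_width: 49.8
```

Emit:
play_rows([
  [[-0.06,0.14,-0.133],-0.815,50],
  [[-0.06,0.14,-0.133],-0.815,50],
  [[-0.06,0.14,-0.133],-0.815,50],
  [[-0.06,0.14,-0.133],-0.815,50],
])

```text
time: 14.33
tcp_pos: [660.4, -52.7, 506.8]
tool_rot: [0.037, 0.701, 0.712, -0.016]
contact_force: [-0.2, 0.5, -0.8]
grip_width: 50.4
```

Emit:
play_rows([
  [[-0.111,0.105,-0.133],-0.815,50],
  [[-0.111,0.105,-0.133],-0.815,50],
  [[-0.111,0.105,-0.133],-0.815,50],
  [[-0.111,0.105,-0.133],-0.815,50],
])

```text
time: 14.67
tcp_pos: [691.0, -82.6, 549.6]
tool_rot: [0.033, 0.542, 0.839, -0.023]
contact_force: [-0.5, -0.6, -0.4]
grip_width: 50.2
```

Emit:
play_rows([
  [[-0.225,0.062,0.053],-0.7,50],
  [[-0.225,0.062,0.053],-0.7,50],
  [[-0.225,0.062,0.053],-0.7,50],
])

```text
time: 14.92
tcp_pos: [737.4, -141.3, 533.3]
tool_rot: [0.026, 0.389, 0.92, -0.03]
contact_force: [-0.4, 0.7, -2.4]
grip_width: 49.8
```

Emit:
play_rows([
  [[-0.233,-0.019,0.053],-0.7,50],
  [[-0.233,-0.019,0.053],-0.7,50],
  [[-0.233,-0.019,0.053],-0.7,50],
  [[-0.233,-0.019,0.053],-0.7,50],
])

```text
time: 15.25
tcp_pos: [780.9, -194.0, 523.4]
tool_rot: [0.02, 0.224, 0.974, -0.033]
contact_force: [-0.3, 0.1, 1.2]
grip_width: 50.2
```

Run:
```python
from plan import *
plan([((860,-310,500),None,50)])
s=st()[0];print(s['qpos'].round(2))
```

```text
t 15.2 tcp [ 780.9 -194.   523.4] jaw az 64.1 roll -3.2 lean 4.4 at -72 F [-0.3  0.1  1.2]
   [-0.401, -0.228, 0.176] -0.0 50 rows 4
[-0.25  0.51  0.75 -0.07  1.84 -1.39]
```

Emit:
play_rows([
  [[-0.4,-0.228,0.176],0,50],
  [[-0.4,-0.228,0.176],0,50],
  [[-0.4,-0.228,0.176],0,50],
  [[-0.4,-0.228,0.176],0,50],
])

```text
time: 15.58
tcp_pos: [858.4, -312.1, 482.5]
tool_rot: [0.022, 0.226, 0.973, -0.034]
contact_force: [22.8, -5.8, 49.2]
grip_width: 50.1
```

Emit:
play_rows([
  [[-0.9,0.1,-0.4],0,50],
  [[-0.9,0.1,-0.4],0,50],
  [[-0.9,0.1,-0.4],0,50],
  [[-0.9,0.1,-0.4],0,50],
  [[-0.9,0.1,-0.4],0,50],
])

```text
time: 16.0
tcp_pos: [874.7, -312.9, 480.8]
tool_rot: [0.042, 0.223, 0.973, -0.036]
contact_force: [0.6, 1.0, -0.2]
grip_width: 49.9
```

Emit:
play_rows([
  [[-0.9,0.1,-0.3],0,50],
  [[-0.9,0.1,-0.3],0,50],
  [[-0.9,0.1,-0.3],0,50],
  [[-0.9,0.1,-0.3],0,50],
  [[-0.9,0.1,-0.3],0,50],
])

```text
time: 16.42
tcp_pos: [896.2, -321.0, 462.5]
tool_rot: [0.058, 0.223, 0.972, -0.038]
contact_force: [0.4, -0.6, 0.1]
grip_width: 50.1
```

Emit:
play_rows([
  [[-0.9,0.1,-0.3],0,50],
  [[-0.9,0.1,-0.3],0,50],
  [[-0.9,0.1,-0.3],0,50],
  [[-0.9,0.1,-0.3],0,50],
  [[-0.9,0.1,-0.3],0,50],
])

```text
time: 16.83
tcp_pos: [913.7, -326.6, 453.2]
tool_rot: [0.075, 0.222, 0.971, -0.04]
contact_force: [0.4, 0.7, -0.3]
grip_width: 49.7
```

Run:
```python
from plan import *
plan([])
s=st()[0];print(s['qpos'].round(2))
```

```text
t 16.8 tcp [ 913.7 -326.6  453.2] jaw az 64.0 roll -2.6 lean 9.7 at -41 F [ 0.4  0.7 -0.3]
[-0.35  0.87  0.31 -0.06  1.8  -1.49]
```

Emit:
play_rows([
  [[-0.9,0.1,-0.3],0,50],
  [[-0.9,0.1,-0.3],0,50],
  [[-0.9,0.1,-0.3],0,50],
  [[-0.9,0.1,-0.3],0,50],
  [[-0.9,0.1,-0.3],0,50],
])

```text
time: 17.25
tcp_pos: [928.3, -330.4, 451.0]
tool_rot: [0.093, 0.221, 0.97, -0.042]
contact_force: [0.2, 0.1, -0.8]
grip_width: 50.5
```

Emit:
play_rows([
  [[-0.9,0.1,-0.3],0,50],
  [[-0.9,0.1,-0.3],0,50],
  [[-0.9,0.1,-0.3],0,50],
  [[-0.9,0.1,-0.3],0,50],
  [[-0.9,0.1,-0.3],0,50],
])

```text
time: 17.67
tcp_pos: [940.3, -333.2, 454.2]
tool_rot: [0.111, 0.22, 0.968, -0.045]
contact_force: [0.3, 0.4, -0.4]
grip_width: 49.9
```

Emit:
play_rows([
  [[-0.9,0.1,-0.25],0,50],
  [[-0.9,0.1,-0.25],0,50],
  [[-0.9,0.1,-0.25],0,50],
  [[-0.9,0.1,-0.25],0,50],
  [[-0.9,0.1,-0.25],0,50],
])

```text
time: 18.08
tcp_pos: [953.5, -336.7, 455.5]
tool_rot: [0.129, 0.219, 0.966, -0.047]
contact_force: [-0.9, -0.8, 0.1]
grip_width: 50.0
```

Emit:
play_rows([
  [[-0.9,0.1,-0.2],0,50],
  [[-0.9,0.1,-0.2],0,50],
  [[-0.9,0.1,-0.2],0,50],
  [[-0.9,0.1,-0.2],0,50],
  [[-0.9,0.1,-0.2],0,50],
])

```text
time: 18.5
tcp_pos: [967.6, -340.7, 455.6]
tool_rot: [0.148, 0.218, 0.963, -0.049]
contact_force: [-0.3, 0.1, -0.3]
grip_width: 49.7
```

Emit:
play_rows([
  [[-0.9,0.1,-0.15],0,50],
  [[-0.9,0.1,-0.15],0,50],
  [[-0.9,0.1,-0.15],0,50],
  [[-0.9,0.1,-0.15],0,50],
  [[-0.9,0.1,-0.15],0,50],
])

```text
time: 18.92
tcp_pos: [982.5, -345.3, 454.5]
tool_rot: [0.166, 0.217, 0.961, -0.051]
contact_force: [0.3, 0.2, 0.7]
grip_width: 49.9
```

Run:
```python
from plan import *
plan([])
s=st()[0];print(s['qpos'].round(2))
```

```text
t 18.9 tcp [ 982.5 -345.3  454.5] jaw az 64.3 roll -1.5 lean 20.1 at -30 F [0.3 0.2 0.7]
[-0.34  0.89  0.31 -0.06  1.6  -1.48]
```

Emit:
play_rows([
  [[-0.9,0.1,-0.13],0,50],
  [[-0.9,0.1,-0.13],0,50],
  [[-0.9,0.1,-0.13],0,50],
  [[-0.9,0.1,-0.13],0,50],
  [[-0.9,0.1,-0.13],0,50],
])

```text
time: 19.33
tcp_pos: [996.0, -349.2, 456.6]
tool_rot: [0.185, 0.216, 0.957, -0.053]
contact_force: [-0.2, 0.3, -0.2]
grip_width: 50.1
```

Emit:
play_rows([
  [[-0.9,0.1,-0.1],0,50],
  [[-0.9,0.1,-0.1],0,50],
  [[-0.9,0.1,-0.1],0,50],
  [[-0.9,0.1,-0.1],0,50],
  [[-0.9,0.1,-0.1],0,50],
])

```text
time: 19.75
tcp_pos: [1009.0, -353.0, 459.7]
tool_rot: [0.204, 0.214, 0.954, -0.056]
contact_force: [0.2, 0.7, 1.0]
grip_width: 49.9
```

Emit:
play_rows([
  [[-0.9,0.1,-0.07],0,50],
  [[-0.9,0.1,-0.07],0,50],
  [[-0.9,0.1,-0.07],0,50],
  [[-0.9,0.1,-0.07],0,50],
  [[-0.9,0.1,-0.07],0,50],
])

```text
time: 20.17
tcp_pos: [1021.5, -356.6, 464.0]
tool_rot: [0.223, 0.213, 0.95, -0.058]
contact_force: [0.2, 1.1, -0.0]
grip_width: 50.2
```

Emit:
play_rows([
  [[-0.9,0.1,-0.04],0,50],
  [[-0.9,0.1,-0.04],0,50],
  [[-0.9,0.1,-0.04],0,50],
  [[-0.9,0.1,-0.04],0,50],
  [[-0.9,0.1,-0.04],0,50],
])

```text
time: 20.58
tcp_pos: [1033.4, -360.1, 469.4]
tool_rot: [0.241, 0.211, 0.945, -0.06]
contact_force: [0.6, -0.1, -1.0]
grip_width: 49.8
```

Emit:
play_rows([
  [[-0.9,0.1,0],0,50],
  [[-0.9,0.1,0],0,50],
  [[-0.9,0.1,0],0,50],
  [[-0.9,0.1,0],0,50],
  [[-0.9,0.1,0],0,50],
])

```text
time: 21.0
tcp_pos: [1045.6, -363.7, 474.2]
tool_rot: [0.26, 0.209, 0.941, -0.062]
contact_force: [0.2, -0.7, 0.4]
grip_width: 50.0
```

Emit:
play_rows([
  [[-0.9,0.1,0.02],0,50],
  [[-0.9,0.1,0.02],0,50],
  [[-0.9,0.1,0.02],0,50],
  [[-0.9,0.1,0.02],0,50],
  [[-0.9,0.1,0.02],0,50],
])

```text
time: 21.42
tcp_pos: [1056.5, -366.6, 481.7]
tool_rot: [0.279, 0.208, 0.936, -0.064]
contact_force: [-0.2, -0.2, -0.3]
grip_width: 50.1
```

Emit:
play_rows([
  [[-0.9,0.1,0.04],0,50],
  [[-0.9,0.1,0.04],0,50],
  [[-0.9,0.1,0.04],0,50],
  [[-0.9,0.1,0.04],0,50],
  [[-0.9,0.1,0.04],0,50],
])

```text
time: 21.83
tcp_pos: [1066.2, -369.2, 491.2]
tool_rot: [0.297, 0.206, 0.93, -0.066]
contact_force: [-0.3, -0.1, 0.0]
grip_width: 50.3
```

Run:
```python
from plan import *
plan([])
s=st()[0];print(s['qpos'].round(2))
plan([((760,-150,460),None,50),((525,-15,330),64,50)])
```

```text
t 21.8 tcp [1066.2 -369.2  491.2] jaw az 65.1 roll -0.0 lean 35.4 at -25 F [-0.3 -0.1  0. ]
[-0.34  0.89  0.31 -0.06  1.32 -1.48]
t 21.8 tcp [1066.2 -369.2  491.2] jaw az 65.1 roll -0.0 lean 35.4 at -25 F [-0.3 -0.1  0. ]
   [0.533, 0.116, -0.283] -0.0 50 rows 5
   [0.533, 0.116, -0.283] -0.0 50 rows 5
   [0.492, 0.039, -0.084] 0.023 50 rows 4
   [0.493, 0.033, -0.084] 0.023 50 rows 4
```

Emit:
play_rows([
  [[-0.9,0.1,0.04],0,50],
  [[-0.9,0.1,0.04],0,50],
  [[-0.9,0.1,0.04],0,50],
  [[-0.9,0.1,0.04],0,50],
  [[-0.9,0.1,0.04],0,50],
])

```text
time: 22.25
tcp_pos: [1073.3, -370.5, 505.6]
tool_rot: [0.315, 0.204, 0.924, -0.068]
contact_force: [-0.4, 0.3, -1.0]
grip_width: 49.9
```

Emit:
play_rows([
  [[0.533,0.116,-0.283],0,50],
  [[0.533,0.116,-0.283],0,50],
  [[0.533,0.116,-0.283],0,50],
  [[0.533,0.116,-0.283],0,50],
  [[0.533,0.116,-0.283],0,50],
])

```text
time: 22.67
tcp_pos: [927.3, -265.4, 475.0]
tool_rot: [0.315, 0.204, 0.924, -0.068]
contact_force: [-0.0, -0.1, 1.1]
grip_width: 50.0
```

Emit:
play_rows([
  [[0.533,0.116,-0.283],0,50],
  [[0.533,0.116,-0.283],0,50],
  [[0.533,0.116,-0.283],0,50],
  [[0.533,0.116,-0.283],0,50],
  [[0.533,0.116,-0.283],0,50],
])

```text
time: 23.08
tcp_pos: [777.7, -157.1, 444.2]
tool_rot: [0.314, 0.203, 0.925, -0.067]
contact_force: [0.3, -1.0, 0.1]
grip_width: 49.9
```

Run:
```python
from plan import *
plan([((451,17,305),64,50)])
s=st()[0];print(s['qpos'].round(2))
```

```text
t 23.1 tcp [ 777.7 -157.1  444.2] jaw az 65.2 roll 0.2 lean 37.5 at -25 F [ 0.3 -1.   0.1]
   [0.63, 0.035, -0.159] 0.027 50 rows 5
   [0.631, 0.026, -0.159] 0.027 50 rows 5
[-0.16  0.05  1.6  -0.21  0.87 -1.21]
```

Emit:
play_rows([
  [[0.63,0.035,-0.159],0.027,50],
  [[0.63,0.035,-0.159],0.027,50],
  [[0.63,0.035,-0.159],0.027,50],
  [[0.63,0.035,-0.159],0.027,50],
  [[0.63,0.035,-0.159],0.027,50],
])

```text
time: 23.5
tcp_pos: [620.7, -74.0, 365.7]
tool_rot: [0.314, 0.21, 0.923, -0.066]
contact_force: [-0.2, 0.3, 0.3]
grip_width: 50.0
```

Emit:
play_rows([
  [[0.631,0.026,-0.159],0,50],
  [[0.631,0.026,-0.159],0,50],
  [[0.631,0.026,-0.159],0,50],
  [[0.631,0.026,-0.159],0,50],
  [[0.631,0.026,-0.159],0,50],
])

```text
time: 23.92
tcp_pos: [463.0, 9.8, 288.1]
tool_rot: [0.315, 0.21, 0.923, -0.066]
contact_force: [-0.9, 0.4, -0.4]
grip_width: 50.1
```

Run:
```python
from plan import *
d=grab('wrist','w4.png'); print(proj(d,(529,-19,197)),proj(d,(529,-19,174.5)))
plan([((529,-19,180),None,50)])
s=st()[0];print(s['qpos'].round(2))
f=d['frame'].astype(int); m=(f.max(2)<35).astype('uint8'); m[240:]=0
n,l,sx,c=cv2.connectedComponentsWithStats(m)
for i in range(1,n):
    if sx[i][4]>150: print(sx[i],c[i].round(1),ray(d,c[i],174.5).round(1))
```

```text
[320.0468437  192.97591199] [319.5761461  170.11121941]
t 24.0 tcp [459.6  10.8 284.5] jaw az 64.6 roll 0.5 lean 37.2 at -25 F [-2.1 -0.6 -2.5]
   [0.011, 0.006, 0.493] -0.0 50 rows 4
[ 0.27 -0.55  2.34 -0.52  0.89 -0.62]
[ 503    0   71   42 1944] [537.8  18. ] [469.2 134.5 174.5]
[ 464   62   47   45 1428] [485.8  82.8] [499.8 106.6 174.5]
[ 293  156   29   48 1243] [307.2 178.1] [533.6 -32.2 174.5]
[473 210  36  30 444] [492.5 226.6] [682.3  98.  174.5]
```

View pics/w4.png

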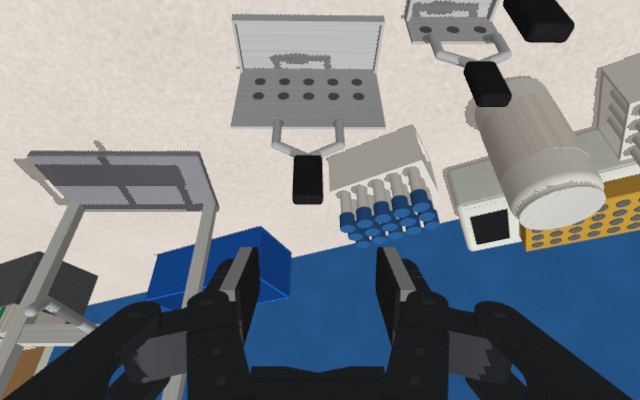

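Run:
```python
from plan import *
plan([((533,-31,179),None,50)])
d=load('w4.png')
for n,z in(('S',124.5),('M',149.5)): print(n,[ray(d,uv,z).round(1).tolist() for uv in ((537.8,18),(485.8,82.8))])
```

```text
t 24.0 tcp [459.6  10.8 284.5] jaw az 64.6 roll 0.5 lean 37.2 at -25 F [-2.1 -0.6 -2.5]
   [-0.011, -0.024, 0.513] -0.0 50 rows 4
S [[506.4, 151.9, 124.5], [545.3, 116.4, 124.5]]
M [[487.8, 143.2, 149.5], [522.6, 111.5, 149.5]]
```

Emit:
play_rows([
  [[-0.011,-0.024,0.139],0,50],
  [[-0.011,-0.024,0.513],0,50],
  [[-0.011,-0.024,0.513],0,50],
  [[-0.011,-0.024,0.513],0,50],
  [[-0.011,-0.024,0.513],0,50],
], force=60)

```text
time: 24.38
tcp_pos: [548.9, -38.7, 163.6]
tool_rot: [0.311, 0.211, 0.924, -0.067]
contact_force: [-0.5, 0.3, -0.7]
grip_width: 49.7
```

Emit:
play_rows([
  [[0,0,0],0,10],
  [[0,0,0],0,10],
  [[0,0,0],0,10],
  [[0,0,0],0,10],
  [[0,0,0],0,10],
])

```text
time: 24.8
tcp_pos: [550.8, -36.7, 171.4]
tool_rot: [0.316, 0.21, 0.923, -0.065]
contact_force: [0.1, 0.2, -3.6]
grip_width: 22.7
```

Run:
```python
from plan import *
s,p,R=st(); G=p-19*R.as_matrix()[:,2]; print('grasp',G.round(1),s['grip_width'],s['qpos'].round(2))
d=grab('wrist','w5.png')
plan([(G+[-20,0,60],None,10)])
```

```text
grasp [540.2 -31.9 186.5] 22.71016264424694 [ 0.07 -0.23  2.37 -0.66  0.5  -0.55]
t 24.9 tcp [550.7 -36.8 171.2] jaw az 64.6 roll 0.7 lean 37.7 at -25 F [-1.6 -1.1 -1.1]
   [-0.075, -0.026, -0.196] -0.0 10 rows 2
```

Emit:
play_rows([
  [[-0.075,-0.026,-0.196],0,10],
  [[-0.075,-0.026,-0.196],0,10],
  [[-0.075,-0.026,-0.3],0,10],
  [[-0.075,-0.026,-0.3],0,10],
])

```text
time: 25.18
tcp_pos: [514.7, -28.1, 262.0]
tool_rot: [0.32, 0.21, 0.922, -0.064]
contact_force: [3.8, -1.3, -2.7]
grip_width: 22.7
```

```bash
cat >> plan.py <<'E'
hh=np.array([.897,-.4415,0]); org=np.array([634.5,-382,0])
def hook(s,eye_z,off,dz):  # grasp-point target for carrier axis at stand x=s
    R=st()[2]; return org+hh*(s+off)+[0,0,eye_z+dz]-19*R.as_matrix()[:,2]
E
python3 - <<'E'
from plan import *
s,p,R=st(); print(s['grip_width'],s['ft_torque'].round(2))
plan([(hook(-150,229,15,48.3),64,10),(hook(-12,229,15,48.3),None,10),(hook(-12,200,15,48.3),None,10)])
E
```

```text
22.717389829686184 [-0.12 -0.17  0.05]
t 25.2 tcp [514.7 -28.1 262. ] jaw az 64.6 roll 0.9 lean 38.1 at -24 F [ 3.8 -1.3 -2.7]
   [-0.184, -0.444, 0.103] 0.014 10 rows 4
   [-0.187, -0.442, 0.103] 0.014 10 rows 4
   [-0.362, -0.002, 0.283] -0.0 10 rows 4
   [0.06, -0.002, 0.076] -0.0 10 rows 1
```

Emit:
play_rows([
  [[-0.184,-0.444,0.103],0.014,10],
  [[-0.184,-0.444,0.103],0.014,10],
  [[-0.184,-0.444,0.103],0.014,10],
  [[-0.184,-0.444,0.103],0.014,10],
  [[-0.184,-0.444,0.103],0.014,10],
])

```text
time: 25.6
tcp_pos: [512.2, -181.1, 263.7]
tool_rot: [0.316, 0.215, 0.921, -0.067]
contact_force: [0.1, -1.1, -1.6]
grip_width: 22.9
```

Emit:
play_rows([
  [[-0.187,-0.442,0.103],0.014,10],
  [[-0.187,-0.442,0.103],0.014,10],
  [[-0.187,-0.442,0.103],0.014,10],
  [[-0.187,-0.442,0.103],0.014,10],
  [[-0.187,-0.442,0.103],0.014,10],
])

```text
time: 26.02
tcp_pos: [512.2, -327.7, 271.2]
tool_rot: [0.316, 0.218, 0.921, -0.065]
contact_force: [-0.5, -0.1, -3.2]
grip_width: 22.9
```

Run:
```python
from plan import *
plan([(hook(-150,229,15,48.3),64,10),(hook(-12,229,15,48.3),None,10),(hook(-12,200,15,48.3),None,10)])
a=grab('scene','s2.png'); b=grab('top','t2.png'); c=grab('wrist','w6.png')
A=cv2.resize(a['frame'][90:240,150:310],(640,600),interpolation=cv2.INTER_CUBIC)
B=c['frame'][:,:]
cv2.imwrite('pics/c3.png',A[:,:,::-1])
cv2.imwrite('pics/c4.png',np.vstack([c['frame'][:300],cv2.resize(b['frame'][160:260,380:593],(640,300),interpolation=cv2.INTER_CUBIC)])[:,:,::-1])
```

```text
t 26.0 tcp [ 512.2 -327.7  271.2] jaw az 63.7 roll 1.0 lean 37.7 at -25 F [-0.5 -0.1 -3.2]
   [-0.009, 0.018, -0.018] -0.013 10 rows 1
   [-0.364, -0.002, 0.281] -0.0 10 rows 4
   [0.059, -0.001, 0.076] -0.0 10 rows 1
```

View pics/c3.png

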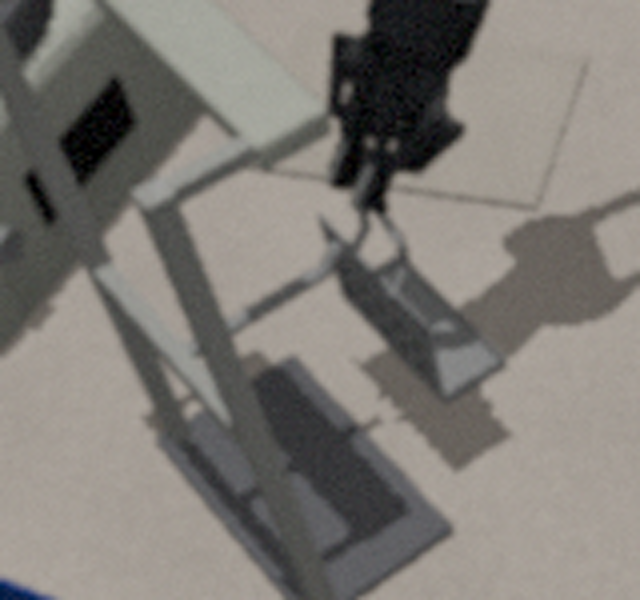

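Run:
```python
from plan import *
S=load('s2.png'); p=np.array([512.2,-327.7,271.2])
for off in(10,15,20):
    e=p-off*hh-[0,0,48.3]; u=proj(S,e); print(off,e.round(),((u-[150,90])*4).round(), 'peak',((proj(S,e+[0,0,24])-[150,90])*4).round(),'ptop',((proj(S,e-[0,0,25])-[150,90])*4).round())
print('tip',((proj(S,org-107*hh+[0,0,234])-[150,90])*4).round(),'rod -95',((proj(S,org-95*hh+[0,0,220])-[150,90])*4).round(),'root',((proj(S,org+23*hh+[0,0,220])-[150,90])*4).round())
```

```text
10 [ 503. -323.  223.] [371. 235.] peak [365. 213.] ptop [377. 257.]
15 [ 499. -321.  223.] [377. 232.] peak [371. 210.] ptop [382. 254.]
20 [ 494. -319.  223.] [382. 228.] peak [377. 206.] ptop [388. 251.]
tip [331. 254.] rod -95 [321. 275.] root [182. 359.]
```

View pics/c4.png

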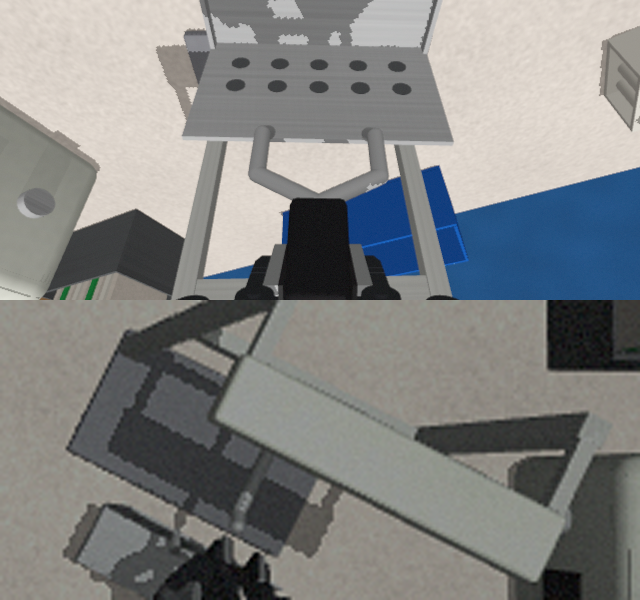

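Emit:
play_rows([
  [[0,0.018,-0.02],-0.013,10],
  [[0,0.018,-0.025],-0.013,10],
  [[0,0.018,-0.025],-0.013,10],
])

```text
time: 26.42
tcp_pos: [511.0, -315.0, 277.4]
tool_rot: [0.316, 0.212, 0.922, -0.065]
contact_force: [0.5, -0.0, -2.7]
grip_width: 22.9
```

Emit:
play_rows([
  [[-0.06,0,0.046],0,10],
  [[-0.12,0,0.093],0,10],
  [[-0.18,0,0.139],0,10],
  [[-0.18,0,0.139],0,10],
])

```text
time: 26.75
tcp_pos: [575.4, -347.0, 278.2]
tool_rot: [0.318, 0.213, 0.922, -0.065]
contact_force: [-1.0, -0.8, -2.3]
grip_width: 23.1
```

Run:
```python
from plan import *
s,p,R=st(); print('s=',((p-org)@hh-15).round(1),'lat',((p-org)@np.array([.4415,.897,0])).round(1),'eye',p[2]-48.3)
plan([(hook(-12,231,15,48.3),None,10),(hook(-12,200,15,48.3),None,10)])
a=grab('scene','s3.png')
```

```text
s= -83.5 lat 5.3 eye 229.8784538626856
t 26.8 tcp [ 575.4 -347.   278.2] jaw az 64.3 roll 0.9 lean 37.8 at -25 F [-1.  -0.8 -2.3]
   [-0.191, -0.02, 0.143] -0.0 10 rows 2
   [0.063, -0.002, 0.082] -0.0 10 rows 1
```

Emit:
play_rows([
  [[-0.095,-0.01,0.072],0,10],
  [[-0.191,-0.02,0.143],0,10],
  [[-0.191,-0.02,0.143],0,10],
])

```text
time: 27.05
tcp_pos: [637.6, -384.7, 277.6]
tool_rot: [0.317, 0.213, 0.922, -0.065]
contact_force: [1.0, -0.1, -2.0]
grip_width: 23.4
```

Emit:
play_rows([
  [[0.032,0,0.041],0,10],
  [[0.055,0,0.071],0,10],
  [[0.055,0,0.071],0,10],
])

```text
time: 27.3
tcp_pos: [634.9, -383.6, 252.7]
tool_rot: [0.318, 0.213, 0.921, -0.066]
contact_force: [1.8, -4.2, -0.2]
grip_width: 23.1
```

Run:
```python
from plan import *
s,p,R=st(); print('s=',((p-org)@hh-15).round(1),'lat',((p-org)@np.array([.4415,.897,0])).round(1),'eye',p[2]-48.3)
plan([])
a=grab('scene','s3.png');b=grab('top','t3.png')
A=cv2.resize(a['frame'][90:240,150:310],(640,600),interpolation=cv2.INTER_CUBIC)
cv2.imwrite('pics/c5.png',A[:,:,::-1])
```

```text
s= -13.9 lat -1.2 eye 204.40366024518192
t 27.3 tcp [ 634.9 -383.6  252.7] jaw az 64.2 roll 0.7 lean 38.0 at -25 F [ 1.8 -4.2 -0.2]
```

View pics/c5.png

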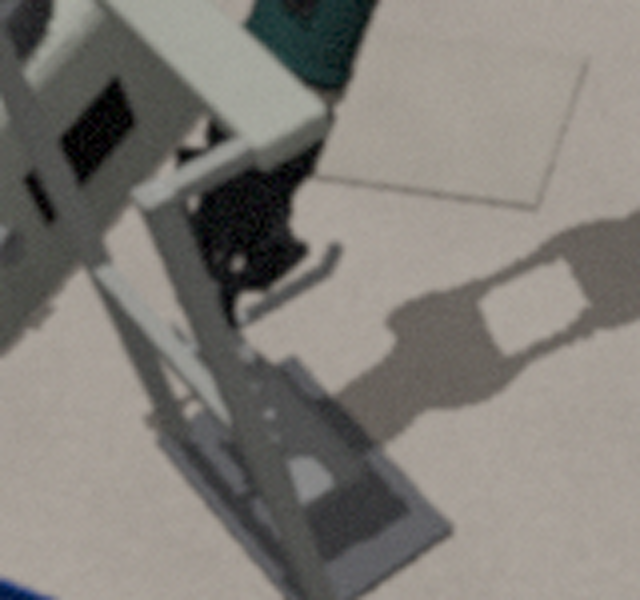

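Emit:
play_rows([
  [[0,0,0.004],0,25],
  [[0,0,0],0,30],
  [[0,0,0],0,45],
  [[0,0,0],0,50],
])

```text
time: 27.73
tcp_pos: [633.6, -381.7, 250.0]
tool_rot: [0.315, 0.213, 0.922, -0.064]
contact_force: [0.0, 0.3, -0.3]
grip_width: 50.1
```

Emit:
play_rows([
  [[0,0,-0.07],0,50],
  [[0,0,-0.17],0,50],
  [[0,0,-0.3],0,50],
  [[0,0,-0.43],0,50],
])

```text
time: 28.07
tcp_pos: [561.1, -348.5, 351.5]
tool_rot: [0.314, 0.214, 0.923, -0.064]
contact_force: [0.2, 0.2, 1.2]
grip_width: 49.9
```

Run:
```python
from plan import *
p,R=plan([])
d=grab('wrist','w7.png'); 
P=org-13*hh+[0,0,202+51.5]; print('exp grip ctr',proj(d,P).round(1))
f=d['frame'].astype(int); m=(f.max(2)<35).astype('uint8'); m[240:]=0
n,l,sx,c=cv2.connectedComponentsWithStats(m)
for i in range(1,n):
    if sx[i][4]>150: print(sx[i],c[i].round(1),ray(d,c[i],253.5).round(1))
plan([((463,100,330),64,50),((488-20,143,240),64,50),((488,143,155),None,50)])
```

```text
t 28.1 tcp [ 561.1 -348.5  351.5] jaw az 64.3 roll 1.0 lean 37.4 at -24 F [0.2 0.2 1.2]
exp grip ctr [318.4 182.6]
[ 302  156   35   54 1497] [318.  181.1] [ 621.1 -375.8  253.5]
t 28.1 tcp [ 561.2 -349.1  362.5] jaw az 64.3 roll 0.8 lean 38.1 at -25 F [-1.1  0.9  4.8]
   [0.273, 0.402, -0.141] 0.004 50 rows 4
   [0.274, 0.401, -0.141] 0.004 50 rows 4
   [0.275, 0.401, -0.141] 0.004 50 rows 4
   [0.224, 0.131, 0.208] 0.0 50 rows 3
   [0.128, 0.024, 0.26] -0.0 50 rows 3
```

Emit:
play_rows([
  [[0.273,0.402,-0.141],0.004,50],
  [[0.273,0.402,-0.141],0.004,50],
  [[0.273,0.402,-0.141],0.004,50],
  [[0.273,0.402,-0.141],0.004,50],
])

```text
time: 28.45
tcp_pos: [531.6, -198.9, 337.1]
tool_rot: [0.316, 0.215, 0.922, -0.064]
contact_force: [0.7, -0.4, 0.5]
grip_width: 50.0
```

Emit:
play_rows([
  [[0.274,0.401,-0.141],0.004,50],
  [[0.274,0.401,-0.141],0.004,50],
  [[0.274,0.401,-0.141],0.004,50],
  [[0.274,0.401,-0.141],0.004,50],
])

```text
time: 28.78
tcp_pos: [502.5, -50.7, 323.0]
tool_rot: [0.316, 0.215, 0.922, -0.063]
contact_force: [0.3, 0.2, -0.5]
grip_width: 50.3
```

Emit:
play_rows([
  [[0.275,0.401,-0.141],0,50],
  [[0.275,0.401,-0.141],0,50],
  [[0.275,0.401,-0.141],0,50],
  [[0.275,0.401,-0.141],0,50],
  [[0.275,0.401,-0.141],0,50],
])

```text
time: 29.2
tcp_pos: [473.5, 100.4, 307.7]
tool_rot: [0.315, 0.212, 0.923, -0.062]
contact_force: [-0.2, -0.4, -1.4]
grip_width: 50.2
```

Run:
```python
from plan import *
p,R=plan([((465,148,250),None,50)])
d=grab('wrist','w8.png'); print(st()[0]['qpos'].round(2)); print(proj(d,(488,143,149.5)),proj(d,(545,116,124.5)))
f=d['frame'].astype(int); m=(f.max(2)<35).astype('uint8'); m[240:]=0
n,l,sx,c=cv2.connectedComponentsWithStats(m)
for i in range(1,n):
    if sx[i][4]>150: print(sx[i],c[i].round(1),ray(d,c[i],149.5).round(1),ray(d,c[i],124.5).round(1))
```

```text
t 29.2 tcp [473.5 100.4 307.7] jaw az 64.5 roll 1.1 lean 37.5 at -24 F [-0.2 -0.4 -1.4]
   [0.193, 0.127, 0.161] -0.0 50 rows 3
[ 0.51 -0.43  2.24 -0.62  1.   -0.36]
[378.78732058  46.78589001] [365.46818679  97.91655921]
[ 356   20   41   48 1358] [374.1  40.3] [482.  141.6 149.5] [497.3 139.6 124.5]
[351  79  31  41 953] [365.1  97.1] [524.2 120.4 149.5] [544.  116.  124.5]
[405 215  40  25 267] [421.6 227.7] [743.1 117.2 149.5] [786.8 112.5 124.5]
```

Run:
```python
from plan import *
plan([((465,149,215),None,50),((485,142,154),None,50)])
```

```text
t 29.2 tcp [473.9  98.2 308. ] jaw az 64.4 roll 1.0 lean 37.5 at -24 F [-0.4  0.4  0.1]
   [0.27, 0.134, 0.25] -0.0 50 rows 3
   [0.068, 0.004, 0.204] -0.0 50 rows 2
```

Emit:
play_rows([
  [[0.27,0.134,0.25],0,50],
  [[0.27,0.134,0.25],0,50],
  [[0.27,0.134,0.25],0,50],
  [[0.27,0.134,0.25],0,50],
])

```text
time: 29.58
tcp_pos: [472.9, 139.0, 192.7]
tool_rot: [0.311, 0.214, 0.923, -0.068]
contact_force: [-1.7, -0.3, -0.5]
grip_width: 50.1
```

Run:
```python
from plan import *
d=grab('wrist','w9.png'); print(st()[0]['qpos'].round(2)); print(proj(d,(484,142,149.5)))
f=d['frame'].astype(int); m=(f.max(2)<35).astype('uint8'); m[240:]=0
n,l,sx,c=cv2.connectedComponentsWithStats(m)
for i in range(1,n):
    if sx[i][4]>150: print(sx[i],c[i].round(1),ray(d,c[i],149.5).round(1))
plan([((485,142,154),None,50)])
```

```text
[ 0.61 -0.26  2.33 -0.76  0.87 -0.05]
[332.483647   194.04561622]
[   0    0  103   80 6118] [45.4 35.3] [361.5  92.5 149.5]
[ 309  160   47   80 3506] [331.  199.7] [488.3 139.2 149.5]
t 29.6 tcp [474.3 138.9 196.2] jaw az 64.0 roll 0.6 lean 37.3 at -25 F [ 0.2 -0.7 -0.3]
   [0.064, 0.023, 0.192] -0.0 50 rows 2
```

Emit:
play_rows([
  [[0.03,0.02,0.1],0,50],
  [[0.062,0.02,0.196],0,50],
  [[0.062,0.02,0.196],0,50],
  [[0.062,0.02,0.196],0,10],
  [[0.062,0.02,0.196],0,10],
])

```text
time: 30.05
tcp_pos: [500.1, 137.5, 145.6]
tool_rot: [0.317, 0.216, 0.921, -0.064]
contact_force: [-0.6, -1.1, 1.1]
grip_width: 26.7
```

Emit:
play_rows([
  [[0,0,0],0,10],
  [[0,0,0],0,10],
  [[0,0,0],0,10],
  [[0,0,0],0,10],
])

```text
time: 30.38
tcp_pos: [499.6, 138.5, 145.0]
tool_rot: [0.317, 0.215, 0.921, -0.063]
contact_force: [-0.7, -2.0, 4.1]
grip_width: 23.1
```

Run:
```python
from plan import *
s,p,R=st(); print(s['grip_width'],s['qpos'].round(2),((p-[487,141,0])@hh).round(1), 'dz',p[2]-98)
G=p-19*R.as_matrix()[:,2]
plan([(G+[0,-20,75],None,10)])
```

```text
23.091260272657355 [ 0.57 -0.15  2.35 -0.87  0.74  0.06] 12.4 dz 47.041751754444135
t 30.4 tcp [499.6 138.5 145. ] jaw az 64.1 roll 1.1 lean 37.8 at -24 F [-0.7 -2.   4.1]
   [-0.177, -0.055, -0.181] -0.0 10 rows 2
```

Emit:
play_rows([
  [[-0.07,0,-0.1],0,10],
  [[-0.14,0,-0.198],0,10],
  [[-0.14,0,-0.198],0,10],
])

```text
time: 30.63
tcp_pos: [499.0, 140.9, 223.9]
tool_rot: [0.32, 0.216, 0.92, -0.06]
contact_force: [4.1, 0.6, -0.8]
grip_width: 23.2
```

Run:
```python
from plan import *
plan([(hook(-150,231,12.5,47),64,10)])
```

```text
t 30.6 tcp [499.  140.9 223.9] jaw az 64.2 roll 1.6 lean 38.0 at -24 F [ 4.1  0.6 -0.8]
   [-0.231, -0.455, 0.088] 0.003 10 rows 4
   [-0.231, -0.454, 0.088] 0.003 10 rows 4
   [-0.232, -0.454, 0.088] 0.003 10 rows 4
```

Emit:
play_rows([
  [[-0.231,-0.455,0.088],0,10],
  [[-0.231,-0.455,0.088],0,10],
  [[-0.231,-0.455,0.088],0,10],
  [[-0.231,-0.455,0.088],0,10],
])

```text
time: 30.97
tcp_pos: [498.3, -17.5, 234.1]
tool_rot: [0.316, 0.215, 0.922, -0.064]
contact_force: [0.7, -0.2, -3.4]
grip_width: 22.9
```

Emit:
play_rows([
  [[-0.231,-0.455,0.088],0,10],
  [[-0.231,-0.455,0.088],0,10],
  [[-0.231,-0.455,0.088],0,10],
  [[-0.231,-0.455,0.088],0,10],
])

```text
time: 31.3
tcp_pos: [502.2, -167.3, 252.2]
tool_rot: [0.315, 0.215, 0.922, -0.064]
contact_force: [1.2, 0.2, -3.7]
grip_width: 23.2
```

Emit:
play_rows([
  [[-0.231,-0.455,0.088],0,10],
  [[-0.231,-0.455,0.088],0,10],
  [[-0.231,-0.455,0.088],0,10],
  [[-0.231,-0.455,0.088],0,10],
  [[-0.231,-0.455,0.088],0,10],
])

```text
time: 31.72
tcp_pos: [507.1, -326.7, 273.2]
tool_rot: [0.317, 0.218, 0.921, -0.066]
contact_force: [-0.0, -0.4, -1.3]
grip_width: 22.8
```

Run:
```python
from plan import *
cams.grab_frame('top')
plan([(hook(-150,231,12.5,47),64,10),(hook(-90,231,12.5,47),None,10),(hook(-46,231,12.5,47),None,10),(hook(-46,201,12.5,47),None,10)])
```

```text
t 31.8 tcp [ 506.6 -323.7  271.5] jaw az 63.8 roll 1.0 lean 37.5 at -25 F [ 0.1  0.1 -2.8]
   [-0.021, 0.014, -0.011] -0.011 10 rows 1
   [-0.159, -0.001, 0.122] -0.0 10 rows 2
   [-0.116, -0.001, 0.089] -0.0 10 rows 2
   [0.061, -0.001, 0.079] -0.0 10 rows 1
```

Emit:
play_rows([
  [[-0.015,0.014,-0.02],0,10],
  [[-0.015,0.014,-0.02],0,10],
  [[-0.015,0.014,-0.02],0,10],
])

```text
time: 32.02
tcp_pos: [509.5, -314.6, 279.2]
tool_rot: [0.316, 0.214, 0.922, -0.064]
contact_force: [-0.9, -0.2, -3.1]
grip_width: 23.1
```

Emit:
play_rows([
  [[-0.055,0,0.042],0,10],
  [[-0.11,0,0.084],0,10],
  [[-0.165,0,0.126],0,10],
  [[-0.165,0,0.126],0,10],
])

```text
time: 32.35
tcp_pos: [568.2, -343.0, 280.2]
tool_rot: [0.317, 0.214, 0.922, -0.064]
contact_force: [-1.0, 0.4, -2.4]
grip_width: 23.1
```

Run:
```python
from plan import *
s,p,R=st(); print('s=',((p-org)@hh-12.5).round(1),'lat',((p-org)@np.array([.4415,.897,0])).round(1),'eye',p[2]-47)
plan([(hook(-46,231,12.5,47),None,10),(hook(-46,201,12.5,47),None,10)])
```

```text
s= -89.2 lat 5.7 eye 233.23722481559184
t 32.4 tcp [ 568.2 -343.   280.2] jaw az 64.2 roll 1.0 lean 37.7 at -24 F [-1.   0.4 -2.4]
   [-0.11, -0.02, 0.094] -0.0 10 rows 2
   [0.061, -0.002, 0.079] -0.0 10 rows 1
```

Emit:
play_rows([
  [[-0.055,-0.01,0.047],0,10],
  [[-0.11,-0.02,0.094],0,10],
  [[-0.11,-0.02,0.094],0,10],
])

```text
time: 32.6
tcp_pos: [604.0, -367.6, 277.2]
tool_rot: [0.316, 0.214, 0.922, -0.064]
contact_force: [-1.5, -0.6, -2.5]
grip_width: 23.4
```

Emit:
play_rows([
  [[0.03,0,0.04],0,10],
  [[0.055,0,0.071],0,10],
  [[0.055,0,0.071],0,10],
])

```text
time: 32.85
tcp_pos: [602.7, -367.6, 251.7]
tool_rot: [0.318, 0.214, 0.921, -0.065]
contact_force: [1.9, -5.1, 1.1]
grip_width: 23.3
```

Run:
```python
from plan import *
s,p,R=st(); print('s=',((p-org)@hh-12.5).round(1),'lat',((p-org)@np.array([.4415,.897,0])).round(1),'eye',p[2]-47)
plan([])
```

```text
s= -47.4 lat -1.1 eye 204.72975163526417
t 32.9 tcp [ 602.7 -367.6  251.7] jaw az 64.1 roll 0.9 lean 37.9 at -25 F [ 1.9 -5.1  1.1]
```

Weight is on the rod. Release and withdraw.

Emit:
play_rows([
  [[0,0,0.003],0,25],
  [[0,0,0],0,30],
  [[0,0,0],0,45],
  [[0,0,0],0,50],
])

```text
time: 33.18
tcp_pos: [601.4, -366.8, 249.9]
tool_rot: [0.316, 0.215, 0.922, -0.064]
contact_force: [0.0, 0.3, 0.6]
grip_width: 49.6
```

Emit:
play_rows([
  [[0,0,-0.07],0,50],
  [[0,0,-0.17],0,50],
  [[0,0,-0.3],0,50],
  [[0,0,-0.43],0,50],
])

```text
time: 33.52
tcp_pos: [528.8, -333.7, 351.6]
tool_rot: [0.314, 0.215, 0.922, -0.063]
contact_force: [0.1, -0.9, 0.5]
grip_width: 50.2
```

Run:
```python
from plan import *
d=grab('wrist','w10.png'); a=grab('scene','s4.png')
for s in (-13,-46): print('exp grip ctr',proj(d,org+s*hh+[0,0,253.5]).round(1))
f=d['frame'].astype(int); m=(f.max(2)<35).astype('uint8'); m[240:]=0
n,l,sx,c=cv2.connectedComponentsWithStats(m)
for i in range(1,n):
    if sx[i][4]>150: print(sx[i],c[i].round(1),ray(d,c[i],253.5).round(1))
plan([((500,80,300),64,50),((525,124,185),64,50),((544,116,129),None,50)])
A=cv2.resize(a['frame'][120:230,160:270],(400,400),interpolation=cv2.INTER_CUBIC)
B=cv2.resize(d['frame'][:250],(400,156)); cv2.imwrite('pics/c6.png',np.vstack([A,B])[:,:,::-1])
```

```text
exp grip ctr [319.2 209.2]
exp grip ctr [319.7 184.6]
[  0  77  22  45 509] [ 6.9 96.9] [ 440.3 -484.   253.5]
[ 302  157   36   79 2302] [318.9 193.7] [ 603.3 -367.2  253.5]
t 33.6 tcp [ 530.5 -335.5  361.6] jaw az 64.0 roll 0.9 lean 38.3 at -25 F [0.1 0.3 1.5]
   [0.229, 0.399, -0.064] 0.001 50 rows 4
   [0.229, 0.399, -0.064] 0.001 50 rows 4
   [0.229, 0.399, -0.064] 0.001 50 rows 4
   [0.231, 0.162, 0.31] 0.0 50 rows 4
   [0.062, 0.001, 0.189] -0.0 50 rows 2
```

View pics/c6.png

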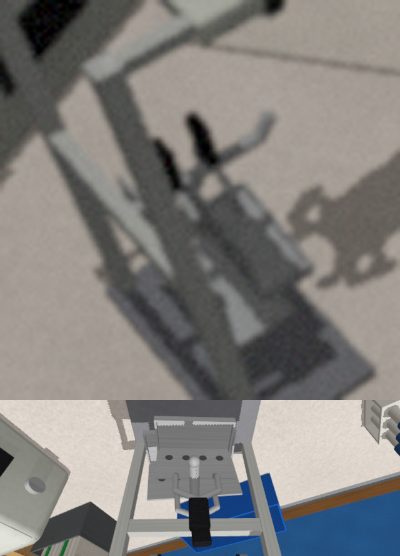

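Emit:
play_rows([
  [[0.229,0.399,-0.064],0,50],
  [[0.229,0.399,-0.064],0,50],
  [[0.229,0.399,-0.064],0,50],
  [[0.229,0.399,-0.064],0,50],
])

```text
time: 33.95
tcp_pos: [521.6, -193.8, 325.4]
tool_rot: [0.314, 0.215, 0.923, -0.063]
contact_force: [-0.1, 0.6, -0.5]
grip_width: 49.9
```

Emit:
play_rows([
  [[0.229,0.399,-0.064],0,50],
  [[0.229,0.399,-0.064],0,50],
  [[0.229,0.399,-0.064],0,50],
  [[0.229,0.399,-0.064],0,50],
])

```text
time: 34.28
tcp_pos: [515.1, -56.2, 301.5]
tool_rot: [0.315, 0.214, 0.923, -0.063]
contact_force: [0.2, -0.2, -0.5]
grip_width: 50.2
```

Emit:
play_rows([
  [[0.229,0.399,-0.064],0,50],
  [[0.229,0.399,-0.064],0,50],
  [[0.229,0.399,-0.064],0,50],
  [[0.229,0.399,-0.064],0,50],
])

```text
time: 34.62
tcp_pos: [508.3, 81.2, 277.3]
tool_rot: [0.315, 0.213, 0.923, -0.062]
contact_force: [-0.6, -0.9, -0.1]
grip_width: 49.8
```

Emit:
play_rows([
  [[0.231,0.162,0.31],0,50],
  [[0.231,0.162,0.31],0,50],
  [[0.231,0.162,0.31],0,50],
  [[0.231,0.162,0.31],0,50],
  [[0.231,0.162,0.31],0,50],
])

```text
time: 35.03
tcp_pos: [530.7, 120.5, 159.3]
tool_rot: [0.312, 0.214, 0.923, -0.067]
contact_force: [-0.5, 0.8, 0.4]
grip_width: 49.9
```

Run:
```python
from plan import *
d=grab('wrist','w11.png'); print(st()[0]['qpos'].round(2)); print(proj(d,(544,116,124.5)))
f=d['frame'].astype(int); m=(f.max(2)<35).astype('uint8'); m[240:]=0
n,l,sx,c=cv2.connectedComponentsWithStats(m)
for i in range(1,n):
    if sx[i][4]>150: print(sx[i],c[i].round(1),ray(d,c[i],124.5).round(1))
plan([((545,116,129),None,50)])
```

```text
[ 0.49 -0.13  2.3  -0.83  0.72 -0.06]
[321.37380377 212.66011719]
[ 299  178   47   62 2727] [321.4 209.4] [541.2 117.3 124.5]
t 35.1 tcp [532.4 120.9 162.8] jaw az 64.1 roll 0.9 lean 37.5 at -25 F [0.5 0.  0.6]
   [0.033, 0.002, 0.18] -0.0 50 rows 2
```

Emit:
play_rows([
  [[0.015,0.001,0.09],0,50],
  [[0.033,0.001,0.18],0,50],
  [[0.033,0.001,0.18],0,50],
  [[0.033,0.001,0.18],0,10],
  [[0.033,0.001,0.18],0,10],
])

```text
time: 35.5
tcp_pos: [557.4, 111.2, 118.3]
tool_rot: [0.317, 0.216, 0.921, -0.063]
contact_force: [0.2, -0.2, -0.1]
grip_width: 26.9
```

Emit:
play_rows([
  [[0,0,0],0,10],
  [[0,0,0],0,10],
  [[0,0,0],0,10],
  [[0,0,0],0,10],
])

```text
time: 35.83
tcp_pos: [557.7, 111.6, 118.4]
tool_rot: [0.318, 0.215, 0.921, -0.063]
contact_force: [-1.7, -1.8, 7.9]
grip_width: 23.2
```

Run:
```python
from plan import *
s,p,R=st(); print(s['grip_width'],s['qpos'].round(2),((p-[544,116.5,0])@hh).round(1), 'dz',p[2]-73)
plan([])
```

```text
23.228251255955016 [ 0.44 -0.03  2.31 -0.94  0.62  0.06] 14.5 dz 45.407766205907336
t 35.8 tcp [557.7 111.6 118.4] jaw az 64.1 roll 1.2 lean 37.8 at -24 F [-1.7 -1.8  7.9]
```

Emit:
play_rows([
  [[-0.07,0,-0.1],0,10],
  [[-0.14,0,-0.198],0,10],
  [[-0.14,0,-0.198],0,10],
])

```text
time: 36.08
tcp_pos: [556.9, 113.9, 196.9]
tool_rot: [0.321, 0.216, 0.92, -0.059]
contact_force: [2.4, 1.0, -0.4]
grip_width: 23.0
```

Run:
```python
from plan import *
plan([(hook(-150,232,13.5,45.4),64,10)])
```

```text
t 36.1 tcp [556.9 113.9 196.9] jaw az 64.2 roll 1.7 lean 38.1 at -24 F [ 2.4  1.  -0.4]
   [-0.194, -0.455, 0.021] 0.003 10 rows 4
   [-0.195, -0.454, 0.021] 0.003 10 rows 4
   [-0.195, -0.454, 0.021] 0.003 10 rows 4
```

Emit:
play_rows([
  [[-0.194,-0.455,0.021],0,10],
  [[-0.194,-0.455,0.021],0,10],
  [[-0.194,-0.455,0.021],0,10],
  [[-0.194,-0.455,0.021],0,10],
])

```text
time: 36.42
tcp_pos: [536.7, -35.8, 216.5]
tool_rot: [0.316, 0.215, 0.922, -0.064]
contact_force: [0.0, 0.5, -2.1]
grip_width: 23.1
```

Emit:
play_rows([
  [[-0.195,-0.454,0.021],0,10],
  [[-0.195,-0.454,0.021],0,10],
  [[-0.195,-0.454,0.021],0,10],
  [[-0.195,-0.454,0.021],0,10],
])

```text
time: 36.75
tcp_pos: [522.2, -179.8, 244.4]
tool_rot: [0.316, 0.215, 0.922, -0.064]
contact_force: [0.4, 0.6, -3.2]
grip_width: 22.9
```

Emit:
play_rows([
  [[-0.18,-0.44,0.01],0,10],
  [[-0.18,-0.44,0.01],0,10],
  [[-0.18,-0.44,0.01],0,10],
  [[-0.18,-0.44,0.01],0,10],
  [[-0.18,-0.44,0.01],0,10],
])

```text
time: 37.17
tcp_pos: [504.9, -322.5, 274.7]
tool_rot: [0.317, 0.217, 0.921, -0.066]
contact_force: [-1.6, 0.1, -1.7]
grip_width: 23.0
```

Run:
```python
from plan import *
cams.grab_frame('top')
plan([(hook(-150,232,13.5,45.4),64,10),(hook(-90,232,13.5,45.4),None,10)])
```

```text
t 37.2 tcp [ 504.7 -320.   273. ] jaw az 63.8 roll 1.0 lean 37.6 at -25 F [-0.1  1.1 -2.5]
   [-0.028, 0.006, 0.004] -0.008 10 rows 1
   [-0.158, -0.001, 0.122] -0.0 10 rows 2
```

Emit:
play_rows([
  [[-0.02,0.006,-0.008],0,10],
  [[-0.02,0.006,-0.008],0,10],
  [[-0.02,0.006,-0.008],0,10],
])

```text
time: 37.47
tcp_pos: [509.6, -315.7, 277.6]
tool_rot: [0.316, 0.214, 0.922, -0.063]
contact_force: [0.9, 0.0, -1.1]
grip_width: 23.0
```

Emit:
play_rows([
  [[-0.055,0,0.042],0,10],
  [[-0.11,0,0.084],0,10],
  [[-0.165,0,0.126],0,10],
  [[-0.165,0,0.126],0,10],
])

```text
time: 37.8
tcp_pos: [568.2, -344.1, 278.3]
tool_rot: [0.317, 0.214, 0.922, -0.064]
contact_force: [-0.5, 0.1, -1.5]
grip_width: 23.2
```

Run:
```python
from plan import *
s,p,R=st(); print('s=',((p-org)@hh-13.5).round(1),'lat',((p-org)@np.array([.4415,.897,0])).round(1),'eye',p[2]-45.4)
plan([(hook(-77,232,13.5,45.4),None,10),(hook(-77,201,13.5,45.4),None,10)])
```

```text
s= -89.7 lat 4.7 eye 232.88940580604205
t 37.8 tcp [ 568.2 -344.1  278.3] jaw az 64.2 roll 1.0 lean 37.7 at -24 F [-0.5  0.1 -1.5]
   [-0.032, -0.016, 0.028] -0.0 10 rows 1
   [0.063, -0.002, 0.082] -0.0 10 rows 1
```

Emit:
play_rows([
  [[-0.032,-0.016,0.028],0,10],
  [[-0.032,-0.016,0.028],0,10],
  [[-0.032,-0.016,0.028],0,10],
])

```text
time: 38.05
tcp_pos: [574.6, -353.0, 276.1]
tool_rot: [0.315, 0.215, 0.922, -0.063]
contact_force: [-0.5, 0.3, -1.8]
grip_width: 22.7
```

Emit:
play_rows([
  [[0.03,0,0.04],0,10],
  [[0.056,0,0.073],0,10],
  [[0.056,0,0.073],0,10],
])

```text
time: 38.3
tcp_pos: [575.2, -352.9, 250.6]
tool_rot: [0.317, 0.215, 0.922, -0.064]
contact_force: [0.0, 0.7, 9.6]
grip_width: 23.1
```

Run:
```python
from plan import *
s,p,R=st(); print('s=',((p-org)@hh-13.5).round(1),'lat',((p-org)@np.array([.4415,.897,0])).round(1),'eye',p[2]-45.4)
plan([])
```

```text
s= -79.5 lat -0.0 eye 205.18680082390105
t 38.3 tcp [ 575.2 -352.9  250.6] jaw az 64.1 roll 1.0 lean 37.7 at -25 F [0.  0.7 9.6]
```

Emit:
play_rows([
  [[0,0,-0.006],0,24],
  [[0,0,-0.006],0,30],
  [[0,0,-0.006],0,45],
  [[0,0,-0.006],0,50],
])

```text
time: 38.63
tcp_pos: [573.5, -353.4, 250.8]
tool_rot: [0.316, 0.215, 0.922, -0.064]
contact_force: [-0.3, 0.8, -0.1]
grip_width: 49.9
```

Emit:
play_rows([
  [[0,0,-0.07],0,50],
  [[0,0,-0.17],0,50],
  [[0,0,-0.3],0,50],
  [[0,0,-0.43],0,50],
])

```text
time: 38.97
tcp_pos: [500.9, -320.1, 352.3]
tool_rot: [0.314, 0.216, 0.922, -0.063]
contact_force: [0.9, -1.0, 0.3]
grip_width: 49.9
```

Emit:
play_rows([
  [[0.4,0.4,-0.2],0,50],
  [[0.4,0.4,-0.2],0,50],
  [[0.4,0.4,-0.2],0,50],
  [[0.4,0.4,-0.2],0,50],
  [[0.4,0.4,-0.2],0,50],
])

```text
time: 39.38
tcp_pos: [434.1, -151.8, 328.2]
tool_rot: [0.315, 0.215, 0.922, -0.063]
contact_force: [0.3, -0.4, -1.2]
grip_width: 49.8
```

Emit:
play_rows([
  [[0,0.1,0],0,50],
  [[0,0.1,0],0,50],
  [[0,0.1,0],0,50],
  [[0,0.1,0],0,50],
  [[0,0.1,0],0,50],
])

```text
time: 39.8
tcp_pos: [449.3, -128.9, 329.9]
tool_rot: [0.315, 0.216, 0.922, -0.064]
contact_force: [-0.1, 0.2, 0.3]
grip_width: 50.2
```

Run:
```python
from plan import *
plan([])
d=grab('wrist','w12.png'); a=grab('scene','s5.png')
for _ in range(8): cams.grab_frame('top')
a2=grab('scene','s6.png'); t=grab('top','t6.png')
x=np.abs(a['frame'].astype(int)-a2['frame'])[110:240,150:290]; print('motion max/mean',x.max(),x.mean())
T1=load('top1.png')['frame'].astype(int); df=np.abs(T1-t['frame'])[130:180,170:360]; print('racks/wipes change vs start: mean',df.mean(),'frac>40',(df.max(2)>40).mean())
A=cv2.resize(a2['frame'][120:230,160:270],(400,400),interpolation=cv2.INTER_CUBIC)
W=cv2.resize(d['frame'],(400,250)); Tt=cv2.resize(t['frame'][100:300,150:500],(400,229))
cv2.imwrite('pics/c7.png',np.hstack([A,np.vstack([W,Tt])[:400]])[:,:,::-1])
```

```text
t 39.8 tcp [ 449.3 -128.9  329.9] jaw az 64.0 roll 1.0 lean 37.5 at -25 F [-0.1  0.2  0.3]
motion max/mean 133 3.1793772893772894
racks/wipes change vs start: mean 3.655894736842105 frac>40 0.0
```

View pics/c7.png

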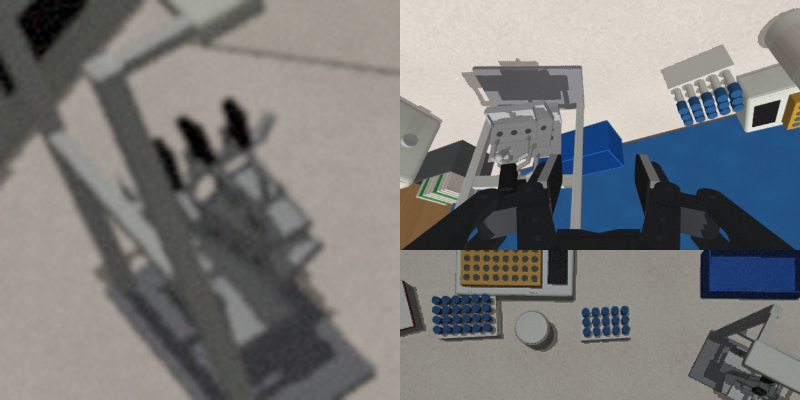

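Emit:
play_rows([
  [[0,0,0],0,50],
  [[0,0,0],0,50],
  [[0,0,0],0,50],
  [[0,0,0],0,50],
  [[0,0,0],0,50],
])

```text
time: 40.82
tcp_pos: [449.6, -127.8, 330.1]
tool_rot: [0.316, 0.215, 0.922, -0.064]
contact_force: [-0.8, -0.2, 0.2]
grip_width: 50.0
```

Run:
```python
from h import *
F=[cams.grab_frame('scene')['frame'].astype(int)[110:240,150:290] for _ in range(40)]
for k in (0,5,10,15,20,25,30):
    x=np.abs(F[k]-F[k+7]); y=x.max(2)>50; print(k,x.max(),y.sum(),np.argwhere(y).mean(0) if y.any() else '')
print(status.get_state()['time'])
```

```text
0 26 0 
5 104 51 [54.74509804 72.        ]
10 126 84 [56.51190476 72.58333333]
15 88 39 [57.41025641 75.76923077]
20 29 0 
25 77 26 [59.92307692 78.46153846]
30 80 30 [55.76666667 74.4       ]
42.8167
```

Run:
```python
from h import *
F=[cams.grab_frame('scene')['frame'].astype(int)[110:240,150:290] for _ in range(60)]
m=np.mean(F,0)
sd=np.array(F).std(0).max(2)
print('hot',(sd>15).sum(), np.argwhere(sd>15).mean(0) if (sd>15).any() else '', np.argwhere(sd>15).min(0),np.argwhere(sd>15).max(0))
h=sd>15
s=np.array([np.abs(f-m)[h].mean() for f in F]); print(s.round(0).astype(int).tolist())
print(status.get_state()['time'])
```

```text
Traceback (most recent call last):
ValueError: zero-size array to reduction operation minimum which has no identity
```

Emit:
play_rows([
  [[0,0,0],0,50],
  [[0,0,0],0,50],
  [[0,0,0],0,50],
  [[0,0,0],0,50],
  [[0,0,0],0,50],
])

```text
time: 46.23
tcp_pos: [449.6, -127.9, 330.1]
tool_rot: [0.316, 0.215, 0.922, -0.064]
contact_force: [0.6, 0.2, -0.6]
grip_width: 49.7
```

Emit:
play_rows([
  [[0,0,0],0,50],
  [[0,0,0],0,50],
  [[0,0,0],0,50],
  [[0,0,0],0,50],
  [[0,0,0],0,50],
])

```text
time: 46.65
tcp_pos: [449.5, -127.9, 330.0]
tool_rot: [0.316, 0.215, 0.922, -0.064]
contact_force: [-0.9, 0.1, -0.2]
grip_width: 50.0
```

Emit:
play_rows([
  [[0,0,0],0,50],
  [[0,0,0],0,50],
  [[0,0,0],0,50],
  [[0,0,0],0,50],
  [[0,0,0],0,50],
])

```text
time: 47.07
tcp_pos: [449.5, -127.9, 330.0]
tool_rot: [0.316, 0.215, 0.922, -0.064]
contact_force: [1.0, -0.2, 0.7]
grip_width: 50.1
```

Emit:
play_rows([
  [[0,0,0],0,50],
  [[0,0,0],0,50],
  [[0,0,0],0,50],
  [[0,0,0],0,50],
  [[0,0,0],0,50],
])

```text
time: 47.48
tcp_pos: [449.5, -127.9, 330.0]
tool_rot: [0.316, 0.215, 0.922, -0.064]
contact_force: [-1.2, -0.2, 1.2]
grip_width: 50.2
```

Emit:
play_rows([
  [[0,0,0],0,50],
  [[0,0,0],0,50],
  [[0,0,0],0,50],
  [[0,0,0],0,50],
  [[0,0,0],0,50],
])

```text
time: 47.9
tcp_pos: [449.6, -127.9, 330.1]
tool_rot: [0.316, 0.215, 0.922, -0.064]
contact_force: [-0.0, -0.6, 0.2]
grip_width: 49.7
```

Run:
```python
from h import *
F=[cams.grab_frame('scene')['frame'].astype(int)[110:240,150:290] for _ in range(20)]
sd=np.array(F).std(0).max(2)
print('hot',(sd>15).sum(),(sd>10).sum(),sd.max(),status.get_state()['time'])
```

```text
hot 0 0 8.870597499605086 48.9
```

Run:
```python
from h import *
a=cams.grab_frame('scene')['frame'].astype(int); b=load('s6.png')['frame'].astype(int)
print('px changed vs viewed hanging picture:',(np.abs(a-b)[110:240,150:290].max(2)>50).sum())
print(env.close_job())
```

```text
px changed vs viewed hanging picture: 47
the job is handed in; nothing more can be done
None
```

All three carriers hang by their eyes on the hook: large about 14 mm in front of the stand origin, medium about 47 mm and small about 79 mm, nearest the tip. The trays face the tip. I handed the job in at about 49 s of the 72 s.

**How it was done:** The interface only turns the tool about its own axis, so I got the lean by pushing the arm repeatedly at its reach limit, which tilted the tool to about 37°. Before that, with the tool near vertical (a 4–5° lean was left from testing this), I lifted each carrier and set it down again, turned to the hook's direction. I then picked each up with the leaning tool and slid it over the tip onto the rod.

**Last checks:**
- **Hanging and released:** the last picture shows all three on the rod, with the gripper clear of them.
- **Still:** one or more carriers swung slightly after the last release, so I waited. About 3 s of frames and a later 1 s of frames then showed no movement above camera noise. 47 pixels differed from the earlier picture, which was taken while they were still swinging. I put that down to the swing settling but did not view a new picture.
- **Bystanders:** the overhead picture of the racks and canister matched the start, with no pixel changed beyond noise.

**One thing out of line:** the wrist force read about 50 N for a moment when the arm first reached its extension limit, high up in open space. I saw nothing there to touch and took it for the sudden stop. It stayed under the 120 N wrist limit, but contact was not strictly ruled out.

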